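Nest the trays on the balance, tare it by feel, load the jar

ROBOT

A 7-joint arm with a two-finger parallel gripper is mounted at the origin on the work surface. World frame = base frame: x ahead of the robot, y to its left, z up, the work surface at z = 0. Lengths are in mm, angles in degrees, forces in N, time in s.
With the tool pointing down it reaches from about 400 to 875 mm from the base axis. Payload 6.5 kg.
Tool frame: the origin (TCP) lies on the centre line of the jaws, within the pads' length; the fingertips stand env.finger_overhang ahead of it and the grasp point (between the pads) lies 8 mm behind it (env.finger_overhang is the distance from the TCP to the fingertips, in mm); z points along the fingers, y is the direction in which the jaws open and shut (so a half turn about z gives the same grasp; the last joint's range is limited). The gripper opens to 88 mm and grips with 3 to 60 N. Pads are 18 mm wide; open, the fingers measure 123 mm over their backs; the gripper's body (75 mm by 187 mm) begins 45 mm behind the grasp point.
Start: joints at [68.056, 30.733, -0.252, 88.115, 0.149, 61.152, -4.079], TCP at [202.489, -617.647, 249.716] pointing down, gripper open.
Joint ranges: [-154.64, 154.64], [-21.42, 123.67], [-72.66, 72.17], [13.99, 137.28], [-74.86, 254.86], [10.95, 109.41], [-158.01, 158.01]. Speed limits (degrees/s): [136.94, 136.94, 180, 180, 180, 180, 180].

INTERFACE

Orientations are given as a 3x3 rotation matrix whose columns are the frame's x, y, z axes.
In Python, from rig import env, cams gives the robot as it stands.
- The arm moves only by the tool servo_tool, never from a script. Its argument "commands" is a list of rows, each an object of numbers: "claw": the opening, from -1 (shut) to 1 (fully open); "tx", "ty", "tz": the shift along the tool's x, y, z in m; "ax", "ay", "az": the turn, a rotation vector about the tool's x, y, z in degrees. A call has exactly 10 rows; each row is the pose to reach, as a shift and turn from the pose commanded when the call began, along the tool's axes at that moment; what a row does not reach only later rows make up. A row lasts 1/8 s, in which the tool goes at most 62.5 mm and 10.7 degrees, less where a joint would pass 70% of its speed; a pose out of reach is approached as far as the arm can. A call with a gripper value outside its range is refused whole. The fingers move at their own pace and stop on an object; "squeeze" is the grip in N (left out, the last holds). Time passes only in rows, so rows that repeat a pose let the fingers close, or fill a call up. It gives the time, the measured TCP pose, the force and the opening at its end, in the units of the state.
- env.get_obs(): the state, without advancing time (a new reading comes with each control period).
- cams.grab_frame(name): name is "scene" or "top"; returns a dict with "frame" (384x512x3 uint8, red, green, blue), "z_map" (384x512 float32, mm along the optical axis (not along the pixel's ray), 0 where there is no reading), "intrinsics" (3x3 intrinsics, pixels), "distortion" ([k1, k2, p1, p2, k3] as OpenCV has them; the pictures are not rectified), "rvec" (rotation vector, rad) and "tvec" (3), from world to camera coordinates, as OpenCV has them. Camera axes: x right, y down, z forward; pixel columns grow to the right and rows downward; lengths in mm; the calibration is good to about 2 mm. A picture is of the moment at which its call begins.
- env.job_done(): hands the job in, once; it reports no verdict.
The state is a dict: "time": time; "joints": joint angles; "qvel": joint speeds; "tau": joint torques, N m; "tcp_pos": TCP position; "tool_rot": TCP orientation; "ft_force": force on the tool from outside, world axes, zero at the start; "moment": the same for the moment, N m; "finger_gap": opening from 0.0 (shut) to 1.0 (fully open).
Only numpy, scipy, OpenCV 4.12 (cv2) and the standard library are available. Lean on these libraries where they do the work, as an engineer would, in place of code of your own. Each camera call takes 0.05 s, during which the arm holds its last target. There are 200 camera calls.

TASK

Stack every loose tray on the tray fixed to the balance pan, each turned so that its foot drops into the tray below, spout over spout and rim sitting on rim. Then take the probe from its stand, feel along the slot of the key panel with its tip until it drops into the hole of the hidden tare key, press that key all the way down (it stays down), and stand the probe back upright in its stand. With the balance tared, set the small amber weighing jar upright on the floor of the top tray; leave the other glassware and bottles standing where they are.

Things in the scene. Friction and masses are not known exactly. Their poses are not given: they have to be found in the camera images.
- tray1: loose white pouring tray, 105 x 62 mm; all are alike, some may be absent. Origin on its underside, z up, +x to the blunt spout. Parallel sides at y +-31 mm, x -45 to +25, slanting in to the 20 mm wide spout end at x +60. Upright 4 mm walls from z 10 to the rim at z 34: grip across the parallel sides. 60 to 130 g.
- tray2: loose tray like tray1. Below z 10 mm every tray has a foot of the same outline, 5.5 mm smaller all round (9.5 at the bottom), that drops into the mouth of a like tray below with 1.5 mm play, walls then standing rim on rim. Each tray adds 24 mm to the stack. Turned end for end it cannot drop in.
- tray3: loose tray like tray1; may be absent
- tray4: loose tray like tray1; may be absent
- nest (a point): centre of the white tray fixed on the balance's steel pan, midway between its parallel sides, at rim height (76 mm above the table); outline as the loose trays, +x to its spout. The first nested tray's origin lies 10 mm below this point, the next 14 mm above it, then 38, 62 mm. A grey display housing 77 mm tall stands 45 mm beyond the spout end.
- balance: bench balance standing fixed on the table, 240 mm along x, 300 mm along y, 50 mm tall; origin at the centre of its underside. Pan on the +y half, grey key panel with a slot on the -y half.
- slot (a point): middle of the key slot's mouth, on the grey key panel's top (50 mm above the table). The slot runs along x: 90 mm long, 14 wide, 6 deep to a black floor, hidden by two rows of soft black bristles that give no resistance. Somewhere within 33 mm of the middle, different at each start, the floor has one hole, 14 mm along the slot and as wide as the slot.
- key (a joint): travel of the tare key, 0 (up) to 0.008 m (fully down). It lies at the bottom of the hole in the slot's floor, its flat top 18 mm below the panel's top, so a tip drops 12 mm below the floor before it meets the key; fully down its top is 26 mm below the panel's top. About 4 N moves it; it stays where left. Only the probe's tip fits.
- stand: fixed grey block for the probe, 64 x 64 mm, 70 mm tall, with a 24 mm square hole through it from above; origin at the centre of its underside
- probe: upright steel probe, 123 mm long, 120 g; origin at the bottom of its tip, z up along it. Tip 8 mm thick, round end (0 to 32 mm); shank 14 mm thick (to 60); black collar 40 mm across (60 to 68); black round handle 24 mm thick (68 to 123). The collar rests on the stand's top, so its origin is then 10 mm above the stand's origin; 5 mm play all round in the hole.
- weigh_jar: small amber glass jar with a white cap, 38 mm across, 55 mm tall, 120 g; origin at the centre of its underside. Every tray's inner floor lies 12.5 mm above the tray's origin, so the jar's lower 21 mm sit inside the tray (54 mm wide within its walls).
- flask: conical glass flask, 76 mm across, 104 mm tall; a bystander to leave alone; origin at the centre of its underside
- salt_jar: small white jar with black cap, 36 mm across, 60 mm tall; a bystander to leave alone; origin at the centre of its underside
- beaker: glass beaker, 72 mm across, 85 mm tall; a bystander to leave alone; origin at the centre of its underside
- reagent: white plastic reagent bottle, 84 mm across, 170 mm tall; a bystander to leave alone; origin at the centre of its underside
- indicator: amber dropper bottle, 40 mm across, 85 mm tall; a bystander to leave alone; origin at the centre of its underside

How it is judged (in metres and radians):
On the way, in this order (a step that is already met when the one before it is completed fails the run):
1. every loose tray is nested on the balance's tray, rim on rim (horizontal distance between each of tray1, tray2, tray3, tray4 and nest below 0.01 m and angle between the x axis of each of tray1, tray2, tray3, tray4 and the x axis of nest, either way round below 0.2 rad and angle between each of tray1, tray2, tray3, tray4's own z axis and vertical below 0.05 rad and (z of tray1 in the frame of nest between -0.0135 and -0.0065 m or z of tray1 in the frame of nest between 0.0105 and 0.0175 m or z of tray1 in the frame of nest between 0.0345 and 0.0415 m or z of tray1 in the frame of nest between 0.0585 and 0.0655 m) and (z of tray2 in the frame of nest between -0.0135 and -0.0065 m or z of tray2 in the frame of nest between 0.0105 and 0.0175 m or z of tray2 in the frame of nest between 0.0345 and 0.0415 m or z of tray2 in the frame of nest between 0.0585 and 0.0655 m) and (z of tray3 in the frame of nest between -0.0135 and -0.0065 m or z of tray3 in the frame of nest between 0.0105 and 0.0175 m or z of tray3 in the frame of nest between 0.0345 and 0.0415 m or z of tray3 in the frame of nest between 0.0585 and 0.0655 m) and (z of tray4 in the frame of nest between -0.0135 and -0.0065 m or z of tray4 in the frame of nest between 0.0105 and 0.0175 m or z of tray4 in the frame of nest between 0.0345 and 0.0415 m or z of tray4 in the frame of nest between 0.0585 and 0.0655 m)), for 0.3 s.
2. then the hidden tare key is pressed fully down (value of joint key above 0.006 m), for 0.1 s.
3. after that the weighing jar stands released in the top tray ((z of weigh_jar in the frame of nest between -0.0025 and 0.0075 m or z of weigh_jar in the frame of nest between 0.0215 and 0.0315 m or z of weigh_jar in the frame of nest between 0.0455 and 0.0555 m or z of weigh_jar in the frame of nest between 0.0695 and 0.0795 m) and horizontal distance between weigh_jar and nest below 0.04 m and angle between weigh_jar's own z axis and vertical below 0.12 rad and linear speed of weigh_jar below 0.03 m/s and contact force between the fingers and weigh_jar below 0.1 N), for 0.3 s.
At the end, for the whole second after the job is handed in: Every tray nested on the fixed tray (within 10 mm, 0.2 rad, 0.05 rad of level, 3.5 mm of a nested height); key down over 6 mm; probe upright (0.08 rad) in its stand, within 9 mm of its axis, 4 mm of its resting height; jar upright (0.12 rad) on the top tray's floor; all at rest (all of step 1 and all of step 3 and linear speed of each of tray1, tray2, tray3, tray4, probe below 0.02 m/s and value of joint key above 0.006 m and horizontal distance between probe and stand below 0.009 m and z of probe in the frame of stand between 0.006 and 0.014 m and angle between probe's own z axis and vertical below 0.08 rad); the robot touches nothing.
It fails at once if a bystander (flask, jar, beaker or bottle) is knocked over (angle between any of flask, salt_jar, beaker, reagent, indicator's own z axis and vertical above 0.6 rad).
It fails at once if a bystander is shoved more than 70 mm from its place (distance of any of flask, salt_jar, beaker, reagent, indicator from where it was at the start of the episode above 0.07 m).
Of tray1, tray2, tray3, tray4 only 2 to 4 are there at a start; the rules pass over those that are not, and their reading is None.
At some moment in a run one of tray1, tray2, tray3, tray4 may be knocked a few centimetres aside while the robot is not near it.
It also fails if it takes over 210 s, if anything falls off the work surface, if the arm or the gripper's body presses on something with over 40 N, if the wrist force passes 120 N, or if a joint passes its speed limit or range.

## Working session

There is one attempt and no reset: what is moved stays moved. The work goes in short steps, Python scripts to look and compute and a tool call to move; the robot and the scene stay as the last step left them, time stands still between calls to the robot, and variables do not carry over. Pictures are saved under pics/ and viewed, about 12 in all and at most 16, crops included, and the job is handed in when it is done.

Besides the shell and the picture viewer there is one more tool, called as a command line: name --argument value ..., lists and objects as JSON in quotes. servo_tool: Moves the arm, as the interface text tells. Its arguments: {"type":"object","properties":{"commands":{"type":"array"},"squeeze":{"type":"number"}},"required":["commands"]}

```bash
ls; mkdir -p pics
cat > h.py <<'E'
import numpy as np, cv2
from rig import env, cams
def grab(n):
    d=cams.grab_frame(n); d['R']=cv2.Rodrigues(np.array(d['rvec'],float))[0]; d['t']=np.array(d['tvec'],float).ravel()
    return d
def save(d,f,roi=None,s=1):
    im=d['frame'][:,:,::-1]
    if roi: im=im[roi[1]:roi[3],roi[0]:roi[2]]
    cv2.imwrite('pics/'+f,cv2.resize(im,None,fx=s,fy=s,interpolation=cv2.INTER_CUBIC))
def rays(d,px):
    u=cv2.undistortPoints(np.array(px,float).reshape(-1,1,2),np.array(d['intrinsics'],float),np.array(d['distortion'],float)).reshape(-1,2)
    return np.c_[u,np.ones(len(u))]
def plane(d,px,z):
    r=rays(d,px)@d['R']; c=-d['R'].T@d['t']
    return c+r*((z-c[2])/r[:,2])[:,None]
def cloud(d):
    h,w=d['z_map'].shape
    px=np.stack(np.meshgrid(np.arange(w),np.arange(h)),-1).reshape(-1,2)
    p=(rays(d,px)*d['z_map'].reshape(-1,1)-d['t'])@d['R']
    p[d['z_map'].ravel()==0]=np.nan
    return p.reshape(h,w,3)
def proj(d,P):
    return cv2.projectPoints(np.array(P,float).reshape(-1,1,3),np.array(d['rvec'],float),np.array(d['tvec'],float),np.array(d['intrinsics'],float),np.array(d['distortion'],float))[0].reshape(-1,2)
E
python3 - <<'E'
from h import *
for n in('scene','top'):
    d=grab(n); save(d,n+'0.png',s=1.5); print(n,-d['R'].T@d['t'],d['R'][2]); 
    c=cloud(d); np.savez(n+'0.npz',c=c,f=d['frame'])
o=env.get_obs(); print(o, env.finger_overhang)
E
```

```text
pics
scene [1359.62033222  783.2261489   765.64113294] [-0.63160004 -0.57463304 -0.52045966]
top [ 462.80735777   37.69942477 1318.05785795] [ 0.07960096  0.02396189 -0.99653877]
{'time': 0.1, 'joints': array([68.0542092 , 30.77063104, -0.25558014, 88.16047875,  0.14822616,
       61.15208279, -4.0805596 ]), 'qvel': array([ 0.05085531, -0.1838624 ,  0.07784051, -0.13145509, -0.00747541,
        0.06269912,  0.13135506]), 'tau': array([ 2.28760255e-03, -5.72078598e+01,  9.93473120e-01, -2.52231663e+01,
       -5.62840886e-02,  1.34887715e-02,  2.25198556e-05]), 'tcp_pos': array([ 202.36248051, -617.17572126,  248.98604676]), 'tool_rot': array([[ 9.50208682e-01,  3.11613829e-01, -5.30699415e-04],
       [ 3.11614270e-01, -9.50207734e-01,  1.34539624e-03],
       [-8.50306136e-05, -1.44378070e-03, -9.99998954e-01]]), 'ft_force': array([ 0.78007505,  0.02771535, -0.04395831]), 'moment': array([-0.01897164, -0.06464174,  0.01416251]), 'finger_gap': 1.0063552942574254} 11.0
```

View pics/scene0.png

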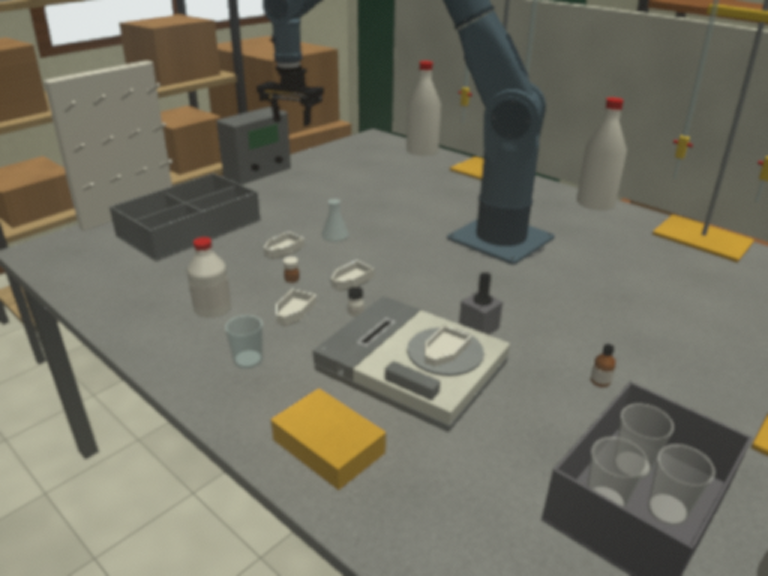

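View pics/top0.png

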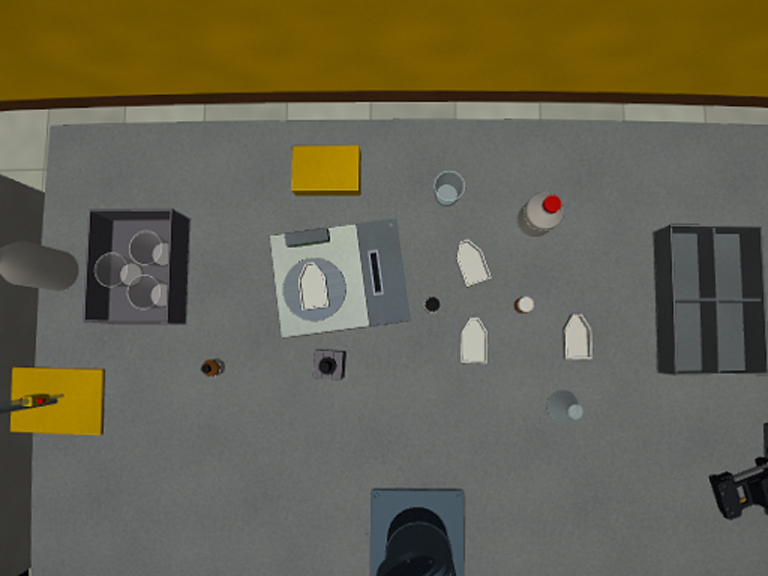

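```bash
cat >> h.py <<'E'
def trayfit(P):
    "P: Nx2 outline points. centre (origin), spout yaw deg, rect size"
    (c,s,a)=cv2.minAreaRect(P.astype(np.float32)); 
    ax=np.deg2rad(a) if s[0]>s[1] else np.deg2rad(a+90); L,W=max(s),min(s)
    u=np.array([np.cos(ax),np.sin(ax)]); v=np.array([-u[1],u[0]])
    q=(P-c)@np.c_[u,v]
    e=lambda sg: np.ptp(q[sg*q[:,0]>0.38*L,1])
    if e(1)>e(-1): u=-u
    return np.array(c)-7.5*u, np.rad2deg(np.arctan2(u[1],u[0])), (L,W)
def trays(d,zr=None,amin=600):
    f=d['frame'].astype(int); c=cloud(d)
    m=((f.min(2)>165)&(np.ptp(f,axis=2)<30)).astype(np.uint8)
    m=cv2.morphologyEx(m,cv2.MORPH_CLOSE,np.ones((3,3)))
    n,l,st,ce=cv2.connectedComponentsWithStats(m); out=[]
    for i in range(1,n):
        if not 500<st[i,4]<2500: continue
        z=c[l==i][:,2]; h=np.nanpercentile(z,93); 
        ct=max(cv2.findContours((l==i).astype(np.uint8),0,1)[0],key=cv2.contourArea).reshape(-1,2)
        P=plane(d,ct,h); Q=c[(l==i)&(c[:,:,2]>h-7)][:,:2]
        out.append((ce[i],h,trayfit(P[:,:2]),trayfit(Q)))
    return out
E
python3 - <<'E'
from h import *
np.set_printoptions(precision=1,suppress=True)
d=grab('top'); c=cloud(d); f=d['frame'].astype(int)
for t in trays(d): print(*t)
print('px mm',np.linalg.norm(c[200,300]-c[200,301]))
def at(x,y): return c[int(y/1.5),int(x/1.5)]
for n,p in dict(jar=(525,304),salt=(433,304),probe=(327,366),stand=(318,375),table=(400,430),panel=(345,230),panelg=(385,230),slotfloor=(376,272),pan=(297,270),tfloor=(313,290),disp=(307,238),beaker=(449,187),reag=(552,204),flask=(574,411)).items(): print(n,at(*p))
# slot: dark in panel
g=f.max(2); m=np.zeros_like(g,np.uint8); m[155:205,238:262]=(g[155:205,238:262]<60)
ct=max(cv2.findContours(m,0,1)[0],key=cv2.contourArea).reshape(-1,2)
print('slot',cv2.minAreaRect(plane(d,ct,50)[:,:2].astype(np.float32)))
# stand top / probe / jars from cloud by height
for n,(x,y,lo,hi) in dict(stand=(327,366,64,76),handle=(327,366,118,140),jar=(525,304,48,62),salt=(433,304,50,70)).items():
    x=int(x/1.5);y=int(y/1.5); s=c[y-16:y+16,x-16:x+16].reshape(-1,3); q=s[(s[:,2]>lo)&(s[:,2]<hi)]
    print(n,len(q),cv2.minAreaRect(q[:,:2].astype(np.float32)),np.median(q[:,2]),q.mean(0))
E
```

```text
[232.4 183.5] 53.901466949583764 (array([591.6, 193.2]), np.float64(8.789920806884764), (234.40953063964844, 125.17201232910156)) (array([592.4, 192.9]), np.float64(8.193827629089355), (234.46812438964844, 122.6026611328125))
px mm 9.342367766038123
jar [ 542.6 -242.8   52.3]
salt [540.6 -29.3  64.2]
probe [400.4 197.3 136.6]
stand [376.6 226.2  71.2]
table [247.4  43.8   1.4]
panel [711.2 172.   51.9]
panelg [711.   81.3  54. ]
slotfloor [614.5 101.7  41.6]
pan [614.8 280.3  61.3]
tfloor [570.  244.6  62.1]
disp [688.6 258.2  77.9]
beaker [827.8 -72.2   5.7]
reag [ 745.  -277.2  169.2]
flask [ 305.5 -333.   108.5]
slot ((612.6316528320312, 101.43292999267578), (87.71224212646484, 12.21970272064209), 8.624248504638672)
stand 255 ((400.22760009765625, 205.37771606445312), (64.11431121826172, 64.27415466308594), 86.61112213134766) 70.22628337241358 [400.8 204.1  70.3]
handle 48 ((398.4328308105469, 206.03871154785156), (21.516611099243164, 22.41783905029297), 27.307552337646484) 133.3274922329125 [398.5 205.4 133. ]
jar 77 ((540.7469482421875, -242.2134552001953), (28.470094680786133, 30.8072509765625), 89.19922637939453) 55.44454030942386 [ 540.2 -242.5   55.3]
salt 84 ((531.1138916015625, -7.2967681884765625), (32.328208923339844, 78.48172760009766), 18.628379821777344) 59.30014268068337 [536.9 -24.8  59.1]
```

```bash
sed -i 's/if not 500<st\[i,4\]<2500/if not 180<st[i,4]<1000/' h.py
python3 - <<'E'
from h import *
np.set_printoptions(precision=1,suppress=True)
d=grab('top')
for t in trays(d): print(*t)
for n in('scene',):
    d=grab(n)
    for t in trays(d): print(n,*t)
E
```

```text
[314.5 175.4] 34.18240231637149 (array([ 634.6, -124.5]), np.float64(19.3956298828125), (102.0599365234375, 60.192840576171875)) (array([ 634.8, -124.6]), np.float64(19.839078903198246), (101.6345443725586, 60.96846008300781))
[208.1 191.5] 76.28226298105074 (array([571.9, 242.1]), np.float64(8.112556457519531), (102.0265121459961, 60.50423049926758)) (array([571.7, 242.2]), np.float64(8.706476211547853), (101.26653289794922, 60.69264602661133))
[383.5 225.7] 34.130918449721236 (array([ 460.5, -367.5]), np.float64(0.14509752392768863), (97.03012084960938, 55.987667083740234)) (array([ 460.5, -367.5]), np.float64(0.23870538175106046), (97.27696228027344, 57.97272872924805))
[315.3 227.2] 32.28405091759973 (array([ 450. , -126.4]), np.float64(-4.143974304199235), (102.76582336425781, 55.36520767211914)) (array([ 465., -121.]), np.float64(151.97855758666992), (105.010009765625, 48.65337371826172))
scene [138.2   5.7] 387.4508676990907 (array([ -477.7, -2029.7]), np.float64(57.868995666503906), (856.2987060546875, 213.19244384765625)) (array([ -425.1, -1984.6]), np.float64(58.22735977172852), (976.010986328125, 168.28060913085938))
scene [265.1 229.8] 52.86642264093874 (array([600.1, 173.5]), np.float64(6.579330444335938), (226.63922119140625, 82.23112487792969)) (array([597.1, 179. ]), np.float64(6.443178653717041), (230.7091522216797, 96.98185729980469))
scene [295.7 230.5] 75.8098256995721 (array([582.9, 246.1]), np.float64(6.447388172149658), (77.81151580810547, 46.9814453125)) (array([598.9, 254.2]), np.float64(152.8665428161621), (81.1937026977539, 29.069433212280273))
scene [310.9 250.9] 51.93669907652974 (array([581.9, 301. ]), np.float64(9.247103691101074), (222.30860900878906, 54.93132781982422)) (array([580.9, 300. ]), np.float64(9.418683052062988), (224.39073181152344, 56.08374786376953))
```

```bash
cat >> h.py <<'E'
def go(x,y,z,yaw):
    o=env.get_obs(); R=o['tool_rot']; d=R.T@(np.array([x,y,z])-o['tcp_pos'])/1000
    cur=np.rad2deg(np.arctan2(R[1,0],R[0,0])); a=cur-yaw; a=(a+90)%180-90
    print('t',round(o['time'],1),'pos',o['tcp_pos'].round(1),'yaw',round(cur,2),'tiltxy',np.rad2deg(R[:2,2]).round(2),'F',o['ft_force'].round(1),'gap',round(o['finger_gap'],3),'q',o['joints'].round(0)[[0,6]])
    print(' -> t[xyz] m',d.round(4),'az',round(a,1))
E
python3 -c "
from h import *
go(460.5,-367.5,120,0.2)"
```

```text
t 0.2 pos [ 202.4 -617.4  249.3] yaw 18.16 tiltxy [-0.02  0.04] F [ 0.9 -0.4 -0.7] gap 0.997 q [68. -4.]
 -> t[xyz] m [ 0.3231 -0.1569  0.1294] az 18.0
```

servo_tool --commands '[{"claw": 1, "tx": 0.04, "ty": -0.02, "tz": 0.015, "az": 2}, {"claw": 1, "tx": 0.09, "ty": -0.044, "tz": 0.035, "az": 5}, {"claw": 1, "tx": 0.14, "ty": -0.07, "tz": 0.055, "az": 8}, {"claw": 1, "tx": 0.19, "ty": -0.092, "tz": 0.075, "az": 11}, {"claw": 1, "tx": 0.24, "ty": -0.117, "tz": 0.1, "az": 14}, {"claw": 1, "tx": 0.29, "ty": -0.14, "tz": 0.12, "az": 16}, {"claw": 1, "tx": 0.323, "ty": -0.157, "tz": 0.129, "az": 18}, {"claw": 1, "tx": 0.323, "ty": -0.157, "tz": 0.129, "az": 18}, {"claw": 1, "tx": 0.323, "ty": -0.157, "tz": 0.129, "az": 18}, {"claw": 1, "tx": 0.323, "ty": -0.157, "tz": 0.129, "az": 18}]'

```text
validation failed for argument at $.co...
```

```bash
python3 -c "
from h import *
go(460.5,-367.5,21,0.2)
d=grab('scene'); save(d,'s1.png',(150,120,330,260),4)
"
```

```text
t 0.2 pos [ 202.4 -617.4  249.3] yaw 18.16 tiltxy [-0.02  0.04] F [ 0.9 -0.4 -0.7] gap 0.997 q [68. -4.]
 -> t[xyz] m [ 0.3231 -0.1568  0.2284] az 18.0
```

View pics/s1.png

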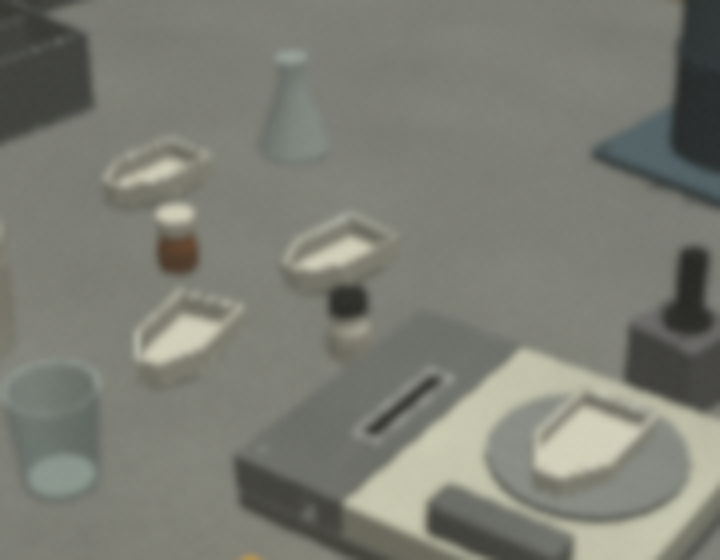

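servo_tool --commands '[{"claw": 1.0, "tx": 0.04, "ty": -0.02, "tz": 0.015, "ax": 0.0, "ay": 0.0, "az": 2.0}, {"claw": 1.0, "tx": 0.09, "ty": -0.044, "tz": 0.035, "ax": 0.0, "ay": 0.0, "az": 5.0}, {"claw": 1.0, "tx": 0.14, "ty": -0.07, "tz": 0.055, "ax": 0.0, "ay": 0.0, "az": 8.0}, {"claw": 1.0, "tx": 0.19, "ty": -0.092, "tz": 0.075, "ax": 0.0, "ay": 0.0, "az": 11.0}, {"claw": 1.0, "tx": 0.24, "ty": -0.117, "tz": 0.1, "ax": 0.0, "ay": 0.0, "az": 14.0}, {"claw": 1.0, "tx": 0.29, "ty": -0.14, "tz": 0.12, "ax": 0.0, "ay": 0.0, "az": 16.0}, {"claw": 1.0, "tx": 0.323, "ty": -0.157, "tz": 0.129, "ax": 0.0, "ay": 0.0, "az": 18.0}, {"claw": 1.0, "tx": 0.323, "ty": -0.157, "tz": 0.129, "ax": 0.0, "ay": 0.0, "az": 18.0}, {"claw": 1.0, "tx": 0.323, "ty": -0.157, "tz": 0.129, "ax": 0.0, "ay": 0.0, "az": 18.0}, {"claw": 1.0, "tx": 0.323, "ty": -0.157, "tz": 0.129, "ax": 0.0, "ay": 0.0, "az": 18.0}]'

```text
time: 1.55
tcp_pos: [459.4, -369.5, 121.1]
tool_rot: [[1.0, 0.0, -0.0], [0.0, -1.0, -0.001], [-0.0, 0.001, -1.0]]
ft_force: [-0.8, -0.7, 0.9]
finger_gap: 0.996
```

```bash
python3 -c "
from h import *
go(460.5,-367.5,21,0.2)
"
```

```text
t 1.6 pos [ 459.4 -369.5  121.1] yaw 0.01 tiltxy [-0.   -0.06] F [-0.8 -0.7  0.9] gap 0.996 q [ 34. -55.]
 -> t[xyz] m [ 0.0011 -0.0021  0.1001] az -0.2
```

servo_tool --commands '[{"claw": 1.0, "tx": 0.001, "ty": -0.002, "tz": 0.025, "ax": 0.0, "ay": 0.0, "az": 0.0}, {"claw": 1.0, "tx": 0.001, "ty": -0.002, "tz": 0.05, "ax": 0.0, "ay": 0.0, "az": 0.0}, {"claw": 1.0, "tx": 0.001, "ty": -0.002, "tz": 0.075, "ax": 0.0, "ay": 0.0, "az": 0.0}, {"claw": 1.0, "tx": 0.001, "ty": -0.002, "tz": 0.09, "ax": 0.0, "ay": 0.0, "az": 0.0}, {"claw": 1.0, "tx": 0.001, "ty": -0.002, "tz": 0.1, "ax": 0.0, "ay": 0.0, "az": 0.0}, {"claw": 1.0, "tx": 0.001, "ty": -0.002, "tz": 0.1, "ax": 0.0, "ay": 0.0, "az": 0.0}, {"claw": -1.0, "tx": 0.001, "ty": -0.002, "tz": 0.1, "ax": 0.0, "ay": 0.0, "az": 0.0}, {"claw": -1.0, "tx": 0.001, "ty": -0.002, "tz": 0.1, "ax": 0.0, "ay": 0.0, "az": 0.0}, {"claw": -1.0, "tx": 0.001, "ty": -0.002, "tz": 0.1, "ax": 0.0, "ay": 0.0, "az": 0.0}, {"claw": -1.0, "tx": 0.001, "ty": -0.002, "tz": 0.1, "ax": 0.0, "ay": 0.0, "az": 0.0}]' --squeeze 20

```text
time: 2.8
tcp_pos: [461.9, -366.6, 21.4]
tool_rot: [[1.0, 0.003, 0.001], [0.003, -1.0, -0.001], [0.001, 0.001, -1.0]]
ft_force: [-0.0, -1.1, 4.4]
finger_gap: 0.698
```

servo_tool --commands '[{"claw": -1.0, "tx": 0.0, "ty": 0.0, "tz": 0.0, "ax": 0.0, "ay": 0.0, "az": 0.0}, {"claw": -1.0, "tx": 0.0, "ty": 0.0, "tz": 0.0, "ax": 0.0, "ay": 0.0, "az": 0.0}, {"claw": -1.0, "tx": 0.0, "ty": 0.0, "tz": -0.02, "ax": 0.0, "ay": 0.0, "az": 0.0}, {"claw": -1.0, "tx": 0.0, "ty": 0.0, "tz": -0.05, "ax": 0.0, "ay": 0.0, "az": 0.0}, {"claw": -1.0, "tx": 0.0, "ty": 0.0, "tz": -0.08, "ax": 0.0, "ay": 0.0, "az": 0.0}, {"claw": -1.0, "tx": 0.0, "ty": 0.0, "tz": -0.11, "ax": 0.0, "ay": 0.0, "az": 0.0}, {"claw": -1.0, "tx": 0.0, "ty": 0.0, "tz": -0.13, "ax": 0.0, "ay": 0.0, "az": 0.0}, {"claw": -1.0, "tx": 0.0, "ty": 0.0, "tz": -0.15, "ax": 0.0, "ay": 0.0, "az": 0.0}, {"claw": -1.0, "tx": 0.0, "ty": 0.0, "tz": -0.15, "ax": 0.0, "ay": 0.0, "az": 0.0}, {"claw": -1.0, "tx": 0.0, "ty": 0.0, "tz": -0.15, "ax": 0.0, "ay": 0.0, "az": 0.0}]'

```text
time: 4.05
tcp_pos: [461.1, -365.3, 170.3]
tool_rot: [[1.0, 0.003, -0.001], [0.003, -1.0, 0.001], [-0.001, -0.001, -1.0]]
ft_force: [-0.4, -0.3, -1.2]
finger_gap: 0.701
```

```bash
python3 -c "
from h import *
go(572,242,170,8.5)
d=grab('scene');save(d,'s2.png',(150,80,330,260),3.3)
"
```

```text
t 4.0 pos [ 461.1 -365.3  170.3] yaw 0.17 tiltxy [-0.04  0.04] F [-0.4 -0.3 -1.2] gap 0.701 q [ 34. -55.]
 -> t[xyz] m [ 1.127e-01 -6.070e-01  6.000e-04] az -8.3
```

View pics/s2.png

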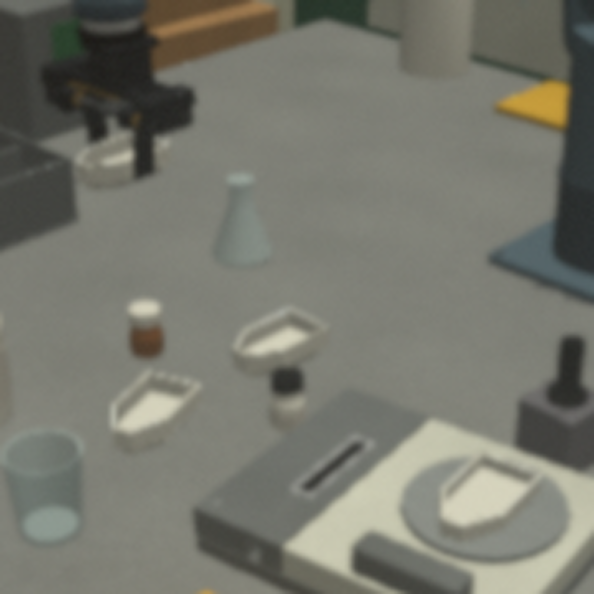

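servo_tool --commands '[{"claw": -1.0, "tx": 0.005, "ty": -0.03, "tz": 0.0, "ax": 0.0, "ay": 0.0, "az": 0.0}, {"claw": -1.0, "tx": 0.015, "ty": -0.085, "tz": 0.0, "ax": 0.0, "ay": 0.0, "az": -1.0}, {"claw": -1.0, "tx": 0.026, "ty": -0.14, "tz": 0.0, "ax": 0.0, "ay": 0.0, "az": -2.0}, {"claw": -1.0, "tx": 0.037, "ty": -0.195, "tz": 0.0, "ax": 0.0, "ay": 0.0, "az": -3.0}, {"claw": -1.0, "tx": 0.047, "ty": -0.25, "tz": 0.0, "ax": 0.0, "ay": 0.0, "az": -4.0}, {"claw": -1.0, "tx": 0.057, "ty": -0.305, "tz": 0.0, "ax": 0.0, "ay": 0.0, "az": -5.0}, {"claw": -1.0, "tx": 0.067, "ty": -0.36, "tz": 0.0, "ax": 0.0, "ay": 0.0, "az": -6.0}, {"claw": -1.0, "tx": 0.077, "ty": -0.415, "tz": 0.0, "ax": 0.0, "ay": 0.0, "az": -7.0}, {"claw": -1.0, "tx": 0.087, "ty": -0.47, "tz": 0.0, "ax": 0.0, "ay": 0.0, "az": -8.0}, {"claw": -1.0, "tx": 0.097, "ty": -0.525, "tz": 0.0, "ax": 0.0, "ay": 0.0, "az": -8.3}]'

```text
time: 5.35
tcp_pos: [556.6, 161.0, 169.7]
tool_rot: [[0.989, 0.147, -0.002], [0.147, -0.989, -0.001], [-0.002, 0.0, -1.0]]
ft_force: [0.4, -0.9, -0.9]
finger_gap: 0.701
```

```bash
python3 -c "
from h import *
go(573.4,242,115,8.5)
"
```

```text
t 5.3 pos [556.6 161.  169.7] yaw 8.46 tiltxy [-0.09 -0.04] F [ 0.4 -0.9 -0.9] gap 0.701 q [ -15. -106.]
 -> t[xyz] m [ 0.0286 -0.0777  0.0547] az -0.0
```

servo_tool --commands '[{"claw": -1.0, "tx": 0.01, "ty": -0.03, "tz": 0.0, "ax": 0.0, "ay": 0.0, "az": 0.0}, {"claw": -1.0, "tx": 0.02, "ty": -0.06, "tz": 0.01, "ax": 0.0, "ay": 0.0, "az": 0.0}, {"claw": -1.0, "tx": 0.0285, "ty": -0.078, "tz": 0.03, "ax": 0.0, "ay": 0.0, "az": 0.0}, {"claw": -1.0, "tx": 0.0285, "ty": -0.078, "tz": 0.05, "ax": 0.0, "ay": 0.0, "az": 0.0}, {"claw": -1.0, "tx": 0.0285, "ty": -0.078, "tz": 0.055, "ax": 0.0, "ay": 0.0, "az": 0.0}, {"claw": -1.0, "tx": 0.0285, "ty": -0.078, "tz": 0.055, "ax": 0.0, "ay": 0.0, "az": 0.0}, {"claw": -1.0, "tx": 0.0285, "ty": -0.078, "tz": 0.055, "ax": 0.0, "ay": 0.0, "az": 0.0}, {"claw": -1.0, "tx": 0.0285, "ty": -0.078, "tz": 0.055, "ax": 0.0, "ay": 0.0, "az": 0.0}, {"claw": -1.0, "tx": 0.0285, "ty": -0.078, "tz": 0.055, "ax": 0.0, "ay": 0.0, "az": 0.0}, {"claw": -1.0, "tx": 0.0285, "ty": -0.078, "tz": 0.055, "ax": 0.0, "ay": 0.0, "az": 0.0}]'

```text
time: 6.6
tcp_pos: [573.9, 240.8, 115.9]
tool_rot: [[0.989, 0.147, 0.0], [0.147, -0.989, 0.0], [0.0, -0.0, -1.0]]
ft_force: [-0.6, -0.7, -1.3]
finger_gap: 0.702
```

```bash
python3 -c "
from h import *
go(573.4,242,87,8.5)
d=grab('scene');save(d,'s3.png',(240,150,360,280),4.5)
"
```

```text
t 6.6 pos [573.9 240.8 115.9] yaw 8.45 tiltxy [0.02 0.01] F [-0.6 -0.7 -1.3] gap 0.702 q [ -22. -113.]
 -> t[xyz] m [-0.0003 -0.0013  0.0289] az -0.0
```

View pics/s3.png

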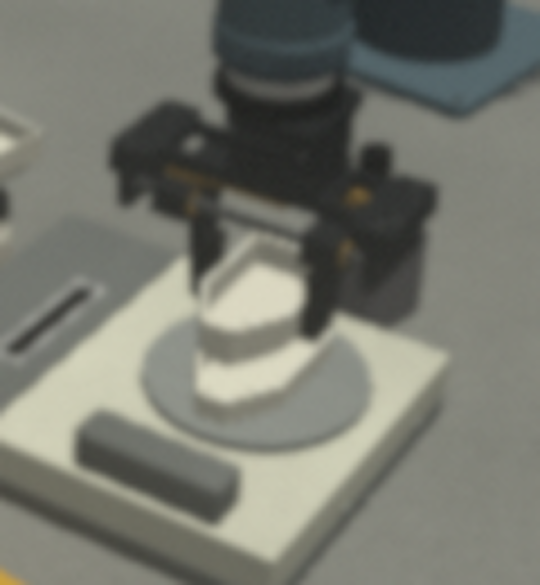

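servo_tool --commands '[{"claw": -1.0, "tx": 0.0, "ty": -0.001, "tz": 0.005, "ax": 0.0, "ay": 0.0, "az": 0.0}, {"claw": -1.0, "tx": 0.0, "ty": -0.001, "tz": 0.01, "ax": 0.0, "ay": 0.0, "az": 0.0}, {"claw": -1.0, "tx": 0.0, "ty": -0.001, "tz": 0.015, "ax": 0.0, "ay": 0.0, "az": 0.0}, {"claw": -1.0, "tx": 0.0, "ty": -0.001, "tz": 0.02, "ax": 0.0, "ay": 0.0, "az": 0.0}, {"claw": -1.0, "tx": 0.0, "ty": -0.001, "tz": 0.023, "ax": 0.0, "ay": 0.0, "az": 0.0}, {"claw": -1.0, "tx": 0.0, "ty": -0.001, "tz": 0.026, "ax": 0.0, "ay": 0.0, "az": 0.0}, {"claw": -1.0, "tx": 0.0, "ty": -0.001, "tz": 0.028, "ax": 0.0, "ay": 0.0, "az": 0.0}, {"claw": -1.0, "tx": 0.0, "ty": -0.001, "tz": 0.029, "ax": 0.0, "ay": 0.0, "az": 0.0}, {"claw": -1.0, "tx": 0.0, "ty": -0.001, "tz": 0.029, "ax": 0.0, "ay": 0.0, "az": 0.0}, {"claw": -1.0, "tx": 0.0, "ty": -0.001, "tz": 0.029, "ax": 0.0, "ay": 0.0, "az": 0.0}]'

```text
time: 7.9
tcp_pos: [573.7, 241.7, 87.4]
tool_rot: [[0.989, 0.147, 0.0], [0.147, -0.989, -0.0], [0.0, 0.0, -1.0]]
ft_force: [-2.5, -0.7, 4.6]
finger_gap: 0.701
```

servo_tool --commands '[{"claw": 1.0, "tx": 0.0, "ty": 0.0, "tz": 0.0, "ax": 0.0, "ay": 0.0, "az": 0.0}, {"claw": 1.0, "tx": 0.0, "ty": 0.0, "tz": 0.0, "ax": 0.0, "ay": 0.0, "az": 0.0}, {"claw": 1.0, "tx": 0.0, "ty": 0.0, "tz": 0.0, "ax": 0.0, "ay": 0.0, "az": 0.0}, {"claw": 1.0, "tx": 0.0, "ty": 0.0, "tz": -0.02, "ax": 0.0, "ay": 0.0, "az": 0.0}, {"claw": 1.0, "tx": 0.0, "ty": 0.0, "tz": -0.05, "ax": 0.0, "ay": 0.0, "az": 0.0}, {"claw": 1.0, "tx": 0.0, "ty": 0.05, "tz": -0.08, "ax": 0.0, "ay": 0.0, "az": 0.0}, {"claw": 1.0, "tx": 0.0, "ty": 0.1, "tz": -0.08, "ax": 0.0, "ay": 0.0, "az": 0.0}, {"claw": 1.0, "tx": 0.0, "ty": 0.15, "tz": -0.08, "ax": 0.0, "ay": 0.0, "az": 0.0}, {"claw": 1.0, "tx": 0.0, "ty": 0.2, "tz": -0.08, "ax": 0.0, "ay": 0.0, "az": 0.0}, {"claw": 1.0, "tx": 0.0, "ty": 0.2, "tz": -0.08, "ax": 0.0, "ay": 0.0, "az": 0.0}]'

```text
time: 9.15
tcp_pos: [604.0, 37.8, 168.1]
tool_rot: [[0.99, 0.139, 0.002], [0.139, -0.99, -0.003], [0.001, 0.003, -1.0]]
ft_force: [-0.7, 0.4, 0.5]
finger_gap: 0.996
```

```bash
python3 -c "
from h import *
go(450,-126,120,-3)
d=grab('top');save(d,'t3.png',(170,120,420,270),3)
for t in trays(d): print(*t)
"
```

```text
t 9.2 pos [604.   37.8 168.1] yaw 7.99 tiltxy [ 0.1  -0.17] F [-0.7  0.4  0.5] gap 0.996 q [ -4. -93.]
 -> t[xyz] m [-0.1754  0.1406  0.0483] az 11.0
[314.44866071 175.203125  ] 34.72628418869258 (array([ 634.485434  , -124.26163482]), np.float64(19.498794555664062), (101.9844970703125, 60.35580062866211)) (array([ 634.5814902 , -124.27510206]), np.float64(20.39645004272461), (101.79048156738281, 60.803897857666016))
[315.48110831 226.90428212] 32.63628804148719 (array([ 450.70053607, -128.24604422]), np.float64(-0.06658935546874109), (100.4449234008789, 55.51957702636719)) (array([ 450.67493071, -128.17593251]), np.float64(-0.23851013183592903), (100.46096801757812, 56.051937103271484))
```

View pics/t3.png

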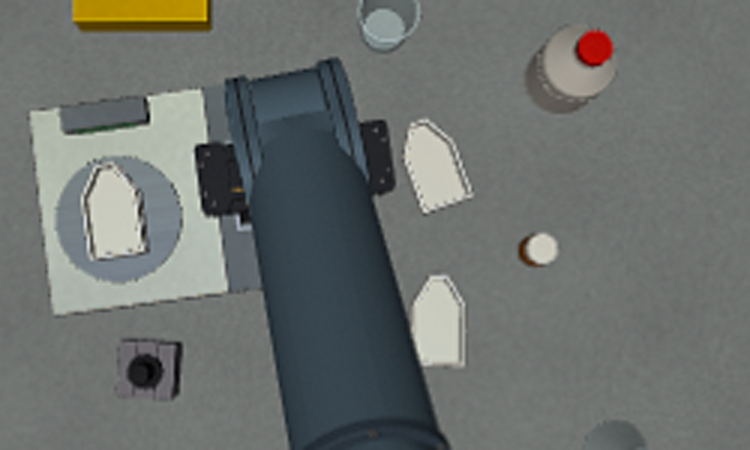

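```bash
python3 -c "
from h import *
go(635,-124.3,120,19.5)"
```

```text
t 9.2 pos [603.7  41.6 168. ] yaw 8.22 tiltxy [ 0.08 -0.03] F [-0.3  1.1 -0.5] gap 0.998 q [ -4. -94.]
 -> t[xyz] m [0.0072 0.1687 0.0481] az -11.3
```

servo_tool --commands '[{"claw": 1.0, "tx": 0.001, "ty": 0.03, "tz": 0.01, "ax": 0.0, "ay": 0.0, "az": -2.0}, {"claw": 1.0, "tx": 0.003, "ty": 0.07, "tz": 0.02, "ax": 0.0, "ay": 0.0, "az": -5.0}, {"claw": 1.0, "tx": 0.005, "ty": 0.11, "tz": 0.03, "ax": 0.0, "ay": 0.0, "az": -8.0}, {"claw": 1.0, "tx": 0.007, "ty": 0.15, "tz": 0.04, "ax": 0.0, "ay": 0.0, "az": -10.0}, {"claw": 1.0, "tx": 0.007, "ty": 0.168, "tz": 0.048, "ax": 0.0, "ay": 0.0, "az": -11.3}, {"claw": 1.0, "tx": 0.007, "ty": 0.168, "tz": 0.048, "ax": 0.0, "ay": 0.0, "az": -11.3}, {"claw": 1.0, "tx": 0.007, "ty": 0.168, "tz": 0.048, "ax": 0.0, "ay": 0.0, "az": -11.3}, {"claw": 1.0, "tx": 0.007, "ty": 0.168, "tz": 0.048, "ax": 0.0, "ay": 0.0, "az": -11.3}, {"claw": 1.0, "tx": 0.007, "ty": 0.168, "tz": 0.048, "ax": 0.0, "ay": 0.0, "az": -11.3}, {"claw": 1.0, "tx": 0.007, "ty": 0.168, "tz": 0.048, "ax": 0.0, "ay": 0.0, "az": -11.3}]'

```text
time: 10.45
tcp_pos: [634.8, -120.8, 118.9]
tool_rot: [[0.941, 0.338, 0.0], [0.338, -0.941, 0.0], [0.0, 0.0, -1.0]]
ft_force: [-0.7, -0.2, 0.1]
finger_gap: 1.001
```

```bash
python3 -c "
from h import *
go(635,-124.3,21,19.5)
d=grab('top')
for t in trays(d): print(*t)"
```

```text
t 10.4 pos [ 634.8 -120.8  118.9] yaw 19.78 tiltxy [0.01 0.  ] F [-0.7 -0.2  0.1] gap 1.001 q [ 12. -69.]
 -> t[xyz] m [-0.001   0.0034  0.0979] az 0.3
[314.98076923 227.55528846] 33.64949581895895 (array([ 450.72687713, -126.05058882]), np.float64(0.33932009339332575), (100.19451904296875, 58.72435760498047)) (array([ 450.75713694, -125.93005393]), np.float64(0.3212663233280182), (100.28614044189453, 59.09809494018555))
```

servo_tool --commands '[{"claw": 1.0, "tx": -0.001, "ty": 0.0035, "tz": 0.02, "ax": 0.0, "ay": 0.0, "az": 0.0}, {"claw": 1.0, "tx": -0.001, "ty": 0.0035, "tz": 0.045, "ax": 0.0, "ay": 0.0, "az": 0.0}, {"claw": 1.0, "tx": -0.001, "ty": 0.0035, "tz": 0.07, "ax": 0.0, "ay": 0.0, "az": 0.0}, {"claw": 1.0, "tx": -0.001, "ty": 0.0035, "tz": 0.09, "ax": 0.0, "ay": 0.0, "az": 0.0}, {"claw": 1.0, "tx": -0.001, "ty": 0.0035, "tz": 0.098, "ax": 0.0, "ay": 0.0, "az": 0.0}, {"claw": 1.0, "tx": -0.001, "ty": 0.0035, "tz": 0.098, "ax": 0.0, "ay": 0.0, "az": 0.0}, {"claw": 1.0, "tx": -0.001, "ty": 0.0035, "tz": 0.098, "ax": 0.0, "ay": 0.0, "az": 0.0}, {"claw": -1.0, "tx": -0.001, "ty": 0.0035, "tz": 0.098, "ax": 0.0, "ay": 0.0, "az": 0.0}, {"claw": -1.0, "tx": -0.001, "ty": 0.0035, "tz": 0.098, "ax": 0.0, "ay": 0.0, "az": 0.0}, {"claw": -1.0, "tx": -0.001, "ty": 0.0035, "tz": 0.098, "ax": 0.0, "ay": 0.0, "az": 0.0}]'

```text
time: 11.75
tcp_pos: [635.1, -124.9, 21.0]
tool_rot: [[0.941, 0.338, 0.001], [0.338, -0.941, -0.0], [0.0, 0.0, -1.0]]
ft_force: [0.4, -0.1, 1.3]
finger_gap: 0.696
```

servo_tool --commands '[{"claw": -1.0, "tx": 0.0, "ty": 0.0, "tz": 0.0, "ax": 0.0, "ay": 0.0, "az": 0.0}, {"claw": -1.0, "tx": 0.0, "ty": 0.0, "tz": 0.0, "ax": 0.0, "ay": 0.0, "az": 0.0}, {"claw": -1.0, "tx": 0.0, "ty": 0.0, "tz": -0.02, "ax": 0.0, "ay": 0.0, "az": 0.0}, {"claw": -1.0, "tx": 0.0, "ty": 0.0, "tz": -0.05, "ax": 0.0, "ay": 0.0, "az": 0.0}, {"claw": -1.0, "tx": 0.0, "ty": 0.0, "tz": -0.08, "ax": 0.0, "ay": 0.0, "az": 0.0}, {"claw": -1.0, "tx": 0.0, "ty": 0.0, "tz": -0.11, "ax": 0.0, "ay": 0.0, "az": 0.0}, {"claw": -1.0, "tx": 0.0, "ty": 0.0, "tz": -0.14, "ax": 0.0, "ay": 0.0, "az": 0.0}, {"claw": -1.0, "tx": 0.0, "ty": 0.0, "tz": -0.15, "ax": 0.0, "ay": 0.0, "az": 0.0}, {"claw": -1.0, "tx": 0.0, "ty": 0.0, "tz": -0.15, "ax": 0.0, "ay": 0.0, "az": 0.0}, {"claw": -1.0, "tx": 0.0, "ty": 0.0, "tz": -0.15, "ax": 0.0, "ay": 0.0, "az": 0.0}]'

```text
time: 13.0
tcp_pos: [634.0, -124.7, 169.4]
tool_rot: [[0.941, 0.338, -0.002], [0.338, -0.941, 0.0], [-0.002, -0.001, -1.0]]
ft_force: [-0.4, 0.9, -0.7]
finger_gap: 0.703
```

```bash
sed -i 's/f.min(2)>165/f.min(2)>150/' h.py; python3 -c "
from h import *
go(572,242,170,8.5)
d=grab('top')
for t in trays(d): print(*t)"
```

```text
t 13.0 pos [ 634.  -124.7  169.4] yaw 19.76 tiltxy [-0.13  0.02] F [-0.4  0.9 -0.7] gap 0.703 q [ 13. -68.]
 -> t[xyz] m [ 6.560e-02 -3.661e-01 -3.000e-04] az 11.3
[223.41370558  74.19543147] -740.9853386141772 (array([1335.82018628,  320.91414525]), np.float64(91.52206647396088), (304.317626953125, 62.3387336730957)) (array([1336.69703587,  318.80985918]), np.float64(92.19586658477783), (298.70220947265625, 62.89799499511719))
[334.55246914  74.11111111] -742.7556973852376 (array([1338.21541601, -332.55060435]), np.float64(89.33012390136719), (308.1237487792969, 60.059085845947266)) (array([1338.84592192, -336.45909988]), np.float64(89.81982421875), (303.7917785644531, 61.508506774902344))
[113.84513274  76.04424779] -739.8871363382835 (array([1334.4174615 ,  981.95150276]), np.float64(-91.47251129150392), (287.7049560546875, 56.190303802490234)) (array([1334.71659954,  968.61462839]), np.float64(88.50064849853516), (291.30712890625, 60.25919723510742))
[315.73491379 227.79310345] 34.81087291819443 (array([ 450.66731607, -126.20633208]), np.float64(-0.20758819580079696), (100.4697265625, 58.812095642089844)) (array([ 450.66881032, -126.44758144]), np.float64(-0.12412261962890835), (100.68447875976562, 59.824676513671875))
```

servo_tool --commands '[{"claw": -1.0, "tx": 0.005, "ty": -0.03, "tz": 0.0, "ax": 0.0, "ay": 0.0, "az": 1.0}, {"claw": -1.0, "tx": 0.014, "ty": -0.08, "tz": 0.0, "ax": 0.0, "ay": 0.0, "az": 3.0}, {"claw": -1.0, "tx": 0.023, "ty": -0.13, "tz": 0.0, "ax": 0.0, "ay": 0.0, "az": 5.0}, {"claw": -1.0, "tx": 0.032, "ty": -0.18, "tz": 0.0, "ax": 0.0, "ay": 0.0, "az": 6.0}, {"claw": -1.0, "tx": 0.041, "ty": -0.23, "tz": 0.0, "ax": 0.0, "ay": 0.0, "az": 8.0}, {"claw": -1.0, "tx": 0.05, "ty": -0.28, "tz": 0.0, "ax": 0.0, "ay": 0.0, "az": 9.0}, {"claw": -1.0, "tx": 0.059, "ty": -0.33, "tz": 0.0, "ax": 0.0, "ay": 0.0, "az": 11.3}, {"claw": -1.0, "tx": 0.066, "ty": -0.366, "tz": 0.0, "ax": 0.0, "ay": 0.0, "az": 11.3}, {"claw": -1.0, "tx": 0.066, "ty": -0.366, "tz": 0.0, "ax": 0.0, "ay": 0.0, "az": 11.3}, {"claw": -1.0, "tx": 0.066, "ty": -0.366, "tz": 0.0, "ax": 0.0, "ay": 0.0, "az": 11.3}]'

```text
time: 14.3
tcp_pos: [573.2, 240.7, 169.8]
tool_rot: [[0.989, 0.146, -0.001], [0.146, -0.989, -0.002], [-0.001, 0.001, -1.0]]
ft_force: [-0.7, -0.9, -0.8]
finger_gap: 0.699
```

```bash
python3 -c "
from h import *
go(572.5,242,135,8.5)
"
```

```text
t 14.3 pos [573.2 240.7 169.8] yaw 8.42 tiltxy [-0.07 -0.09] F [-0.7 -0.9 -0.8] gap 0.699 q [ -21. -113.]
 -> t[xyz] m [-0.0004 -0.0014  0.0348] az -0.1
```

servo_tool --commands '[{"claw": -1.0, "tx": -0.0005, "ty": -0.001, "tz": 0.015, "ax": 0.0, "ay": 0.0, "az": 0.0}, {"claw": -1.0, "tx": -0.0005, "ty": -0.001, "tz": 0.03, "ax": 0.0, "ay": 0.0, "az": 0.0}, {"claw": -1.0, "tx": -0.0005, "ty": -0.001, "tz": 0.038, "ax": 0.0, "ay": 0.0, "az": 0.0}, {"claw": -1.0, "tx": -0.0005, "ty": -0.001, "tz": 0.043, "ax": 0.0, "ay": 0.0, "az": 0.0}, {"claw": -1.0, "tx": -0.0005, "ty": -0.001, "tz": 0.047, "ax": 0.0, "ay": 0.0, "az": 0.0}, {"claw": -1.0, "tx": -0.0005, "ty": -0.001, "tz": 0.051, "ax": 0.0, "ay": 0.0, "az": 0.0}, {"claw": -1.0, "tx": -0.0005, "ty": -0.001, "tz": 0.055, "ax": 0.0, "ay": 0.0, "az": 0.0}, {"claw": -1.0, "tx": -0.0005, "ty": -0.001, "tz": 0.0585, "ax": 0.0, "ay": 0.0, "az": 0.0}, {"claw": -1.0, "tx": -0.0005, "ty": -0.001, "tz": 0.0585, "ax": 0.0, "ay": 0.0, "az": 0.0}, {"claw": -1.0, "tx": -0.0005, "ty": -0.001, "tz": 0.0585, "ax": 0.0, "ay": 0.0, "az": 0.0}]'

```text
time: 15.55
tcp_pos: [572.7, 242.7, 112.2]
tool_rot: [[0.989, 0.147, -0.0], [0.147, -0.989, -0.0], [-0.0, 0.0, -1.0]]
ft_force: [0.4, -0.2, -1.2]
finger_gap: 0.7
```

servo_tool --commands '[{"claw": -1.0, "tx": 0.0, "ty": 0.0, "tz": 0.001, "ax": 0.0, "ay": 0.0, "az": 0.0}, {"claw": -1.0, "tx": 0.0, "ty": 0.0, "tz": 0.001, "ax": 0.0, "ay": 0.0, "az": 0.0}, {"claw": 1.0, "tx": 0.0, "ty": 0.0, "tz": 0.001, "ax": 0.0, "ay": 0.0, "az": 0.0}, {"claw": 1.0, "tx": 0.0, "ty": 0.0, "tz": 0.001, "ax": 0.0, "ay": 0.0, "az": 0.0}, {"claw": 1.0, "tx": 0.0, "ty": 0.0, "tz": 0.001, "ax": 0.0, "ay": 0.0, "az": 0.0}, {"claw": 1.0, "tx": 0.0, "ty": 0.0, "tz": -0.02, "ax": 0.0, "ay": 0.0, "az": 0.0}, {"claw": 1.0, "tx": 0.0, "ty": 0.0, "tz": -0.05, "ax": 0.0, "ay": 0.0, "az": 0.0}, {"claw": 1.0, "tx": 0.0, "ty": 0.05, "tz": -0.06, "ax": 0.0, "ay": 0.0, "az": 0.0}, {"claw": 1.0, "tx": -0.01, "ty": 0.1, "tz": -0.06, "ax": 0.0, "ay": 0.0, "az": 0.0}, {"claw": 1.0, "tx": -0.02, "ty": 0.15, "tz": -0.06, "ax": 0.0, "ay": 0.0, "az": 0.0}]'

```text
time: 16.8
tcp_pos: [575.0, 90.0, 172.5]
tool_rot: [[0.989, 0.147, 0.001], [0.147, -0.989, -0.0], [0.001, 0.0, -1.0]]
ft_force: [0.1, -0.2, -0.3]
finger_gap: 0.999
```

```bash
cat >> h.py <<'E'
def stack(d,lo,hi):
    c=cloud(d); q=c[150:235,175:250].reshape(-1,3); q=q[np.hypot(q[:,0]-580,q[:,1]-243)<85]
    q=q[(q[:,2]>lo)&(q[:,2]<hi)]; print('stack',len(q),np.percentile(q[:,2],[20,50,90]).round(1),trayfit(q[:,:2]))
E
python3 -c "
from h import *
go(451.5,-126,120,0.1)
d=grab('top'); stack(d,117,133)
d=grab('scene');save(d,'s4.png',(240,160,360,280),4.5)
"
```

```text
t 16.8 pos [575.   90.  172.5] yaw 8.46 tiltxy [ 0.04 -0.  ] F [ 0.1 -0.2 -0.3] gap 0.999 q [ -8. -99.]
 -> t[xyz] m [-0.154   0.1955  0.0524] az 8.4
stack 129 [121.1 123.5 127.1] (array([571.5660175 , 244.56419694]), np.float64(8.879298210144043), (105.06015014648438, 63.176666259765625))
```

View pics/s4.png

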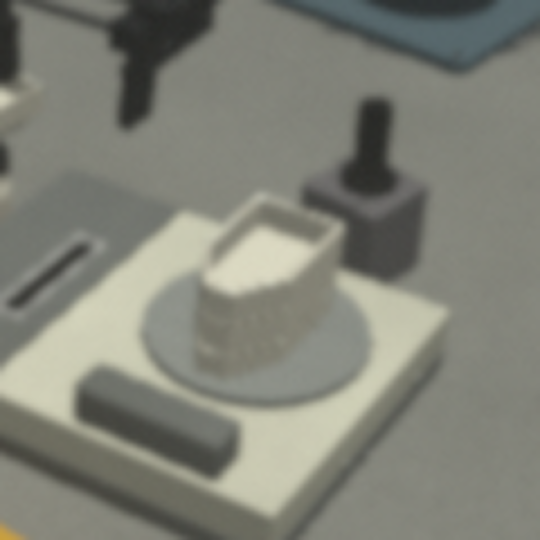

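servo_tool --commands '[{"claw": 1.0, "tx": -0.02, "ty": 0.025, "tz": 0.0, "ax": 0.0, "ay": 0.0, "az": 1.0}, {"claw": 1.0, "tx": -0.05, "ty": 0.065, "tz": 0.01, "ax": 0.0, "ay": 0.0, "az": 3.0}, {"claw": 1.0, "tx": -0.08, "ty": 0.1, "tz": 0.02, "ax": 0.0, "ay": 0.0, "az": 5.0}, {"claw": 1.0, "tx": -0.11, "ty": 0.14, "tz": 0.03, "ax": 0.0, "ay": 0.0, "az": 6.0}, {"claw": 1.0, "tx": -0.14, "ty": 0.178, "tz": 0.04, "ax": 0.0, "ay": 0.0, "az": 8.0}, {"claw": 1.0, "tx": -0.154, "ty": 0.1955, "tz": 0.05, "ax": 0.0, "ay": 0.0, "az": 8.4}, {"claw": 1.0, "tx": -0.154, "ty": 0.1955, "tz": 0.05, "ax": 0.0, "ay": 0.0, "az": 8.4}, {"claw": 1.0, "tx": -0.154, "ty": 0.1955, "tz": 0.05, "ax": 0.0, "ay": 0.0, "az": 8.4}, {"claw": 1.0, "tx": -0.154, "ty": 0.1955, "tz": 0.05, "ax": 0.0, "ay": 0.0, "az": 8.4}, {"claw": 1.0, "tx": -0.154, "ty": 0.1955, "tz": 0.05, "ax": 0.0, "ay": 0.0, "az": 8.4}]'

```text
time: 18.15
tcp_pos: [452.1, -123.6, 122.5]
tool_rot: [[1.0, 0.003, 0.001], [0.003, -1.0, 0.0], [0.001, -0.0, -1.0]]
ft_force: [0.4, -0.2, -0.4]
finger_gap: 1.002
```

```bash
python3 -c "
from h import *
go(451.5,-126,21,0)
d=grab('scene');save(d,'s5.png',(150,120,330,260),4)
"
```

```text
t 18.1 pos [ 452.1 -123.6  122.5] yaw 0.15 tiltxy [0.04 0.01] F [ 0.4 -0.2 -0.4] gap 1.002 q [ 13. -83.]
 -> t[xyz] m [-0.0006  0.0024  0.1015] az 0.1
```

View pics/s5.png

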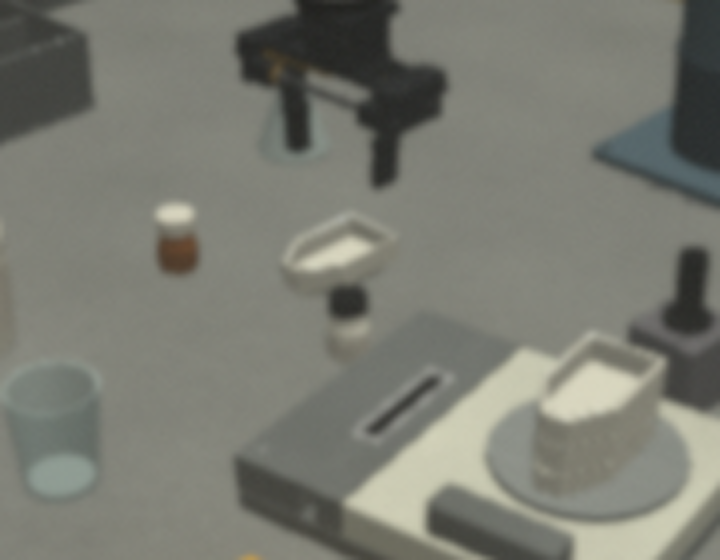

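servo_tool --commands '[{"claw": 1.0, "tx": -0.0005, "ty": 0.0025, "tz": 0.02, "ax": 0.0, "ay": 0.0, "az": 0.0}, {"claw": 1.0, "tx": -0.0005, "ty": 0.0025, "tz": 0.045, "ax": 0.0, "ay": 0.0, "az": 0.0}, {"claw": 1.0, "tx": -0.0005, "ty": 0.0025, "tz": 0.07, "ax": 0.0, "ay": 0.0, "az": 0.0}, {"claw": 1.0, "tx": -0.0005, "ty": 0.0025, "tz": 0.09, "ax": 0.0, "ay": 0.0, "az": 0.0}, {"claw": 1.0, "tx": -0.0005, "ty": 0.0025, "tz": 0.101, "ax": 0.0, "ay": 0.0, "az": 0.0}, {"claw": 1.0, "tx": -0.0005, "ty": 0.0025, "tz": 0.101, "ax": 0.0, "ay": 0.0, "az": 0.0}, {"claw": 1.0, "tx": -0.0005, "ty": 0.0025, "tz": 0.101, "ax": 0.0, "ay": 0.0, "az": 0.0}, {"claw": -1.0, "tx": -0.0005, "ty": 0.0025, "tz": 0.101, "ax": 0.0, "ay": 0.0, "az": 0.0}, {"claw": -1.0, "tx": -0.0005, "ty": 0.0025, "tz": 0.101, "ax": 0.0, "ay": 0.0, "az": 0.0}, {"claw": -1.0, "tx": -0.0005, "ty": 0.0025, "tz": 0.101, "ax": 0.0, "ay": 0.0, "az": 0.0}]'

```text
time: 19.45
tcp_pos: [451.2, -127.3, 21.5]
tool_rot: [[1.0, 0.001, 0.001], [0.001, -1.0, -0.0], [0.001, 0.0, -1.0]]
ft_force: [-0.6, 1.4, 3.0]
finger_gap: 0.704
```

servo_tool --commands '[{"claw": -1.0, "tx": 0.0, "ty": 0.0, "tz": 0.0, "ax": 0.0, "ay": 0.0, "az": 0.0}, {"claw": -1.0, "tx": 0.0, "ty": 0.0, "tz": 0.0, "ax": 0.0, "ay": 0.0, "az": 0.0}, {"claw": -1.0, "tx": 0.0, "ty": 0.0, "tz": -0.02, "ax": 0.0, "ay": 0.0, "az": 0.0}, {"claw": -1.0, "tx": 0.0, "ty": 0.0, "tz": -0.05, "ax": 0.0, "ay": 0.0, "az": 0.0}, {"claw": -1.0, "tx": 0.0, "ty": 0.0, "tz": -0.08, "ax": 0.0, "ay": 0.0, "az": 0.0}, {"claw": -1.0, "tx": 0.0, "ty": 0.0, "tz": -0.11, "ax": 0.0, "ay": 0.0, "az": 0.0}, {"claw": -1.0, "tx": 0.0, "ty": 0.0, "tz": -0.14, "ax": 0.0, "ay": 0.0, "az": 0.0}, {"claw": -1.0, "tx": 0.0, "ty": 0.0, "tz": -0.16, "ax": 0.0, "ay": 0.0, "az": 0.0}, {"claw": -1.0, "tx": 0.0, "ty": 0.0, "tz": -0.16, "ax": 0.0, "ay": 0.0, "az": 0.0}, {"claw": -1.0, "tx": 0.0, "ty": 0.0, "tz": -0.16, "ax": 0.0, "ay": 0.0, "az": 0.0}]'

```text
time: 20.7
tcp_pos: [450.2, -126.8, 180.2]
tool_rot: [[1.0, 0.001, -0.002], [0.001, -1.0, 0.0], [-0.002, -0.0, -1.0]]
ft_force: [-0.1, -0.5, -1.3]
finger_gap: 0.703
```

```bash
python3 -c "
from h import *
go(573,242.5,180,8.5)
d=grab('top'); stack(d,117,133)"
```

```text
t 20.7 pos [ 450.2 -126.8  180.2] yaw 0.06 tiltxy [-0.09  0.02] F [-0.1 -0.5 -1.3] gap 0.703 q [ 14. -82.]
 -> t[xyz] m [ 1.232e-01 -3.692e-01  2.000e-04] az -8.4
stack 128 [121.  123.7 127.7] (array([571.2463555 , 244.41469485]), np.float64(8.735124588012695), (104.62067413330078, 62.14936828613281))
```

servo_tool --commands '[{"claw": -1.0, "tx": 0.01, "ty": -0.03, "tz": 0.0, "ax": 0.0, "ay": 0.0, "az": -1.0}, {"claw": -1.0, "tx": 0.027, "ty": -0.08, "tz": 0.0, "ax": 0.0, "ay": 0.0, "az": -2.0}, {"claw": -1.0, "tx": 0.043, "ty": -0.13, "tz": 0.0, "ax": 0.0, "ay": 0.0, "az": -3.0}, {"claw": -1.0, "tx": 0.06, "ty": -0.18, "tz": 0.0, "ax": 0.0, "ay": 0.0, "az": -4.0}, {"claw": -1.0, "tx": 0.077, "ty": -0.23, "tz": 0.0, "ax": 0.0, "ay": 0.0, "az": -5.0}, {"claw": -1.0, "tx": 0.093, "ty": -0.28, "tz": 0.0, "ax": 0.0, "ay": 0.0, "az": -6.0}, {"claw": -1.0, "tx": 0.11, "ty": -0.33, "tz": 0.0, "ax": 0.0, "ay": 0.0, "az": -7.5}, {"claw": -1.0, "tx": 0.123, "ty": -0.369, "tz": 0.0, "ax": 0.0, "ay": 0.0, "az": -8.4}, {"claw": -1.0, "tx": 0.123, "ty": -0.369, "tz": 0.0, "ax": 0.0, "ay": 0.0, "az": -8.4}, {"claw": -1.0, "tx": 0.123, "ty": -0.369, "tz": 0.0, "ax": 0.0, "ay": 0.0, "az": -8.4}]'

```text
time: 22.0
tcp_pos: [572.9, 240.9, 179.8]
tool_rot: [[0.989, 0.146, -0.002], [0.146, -0.989, -0.002], [-0.002, 0.001, -1.0]]
ft_force: [-0.8, -0.2, -0.9]
finger_gap: 0.704
```

```bash
python3 -c "
from h import *
go(572.5,242.8,135,8.5)
"
```

```text
t 22.0 pos [572.9 240.9 179.8] yaw 8.42 tiltxy [-0.13 -0.11] F [-0.8 -0.2 -0.9] gap 0.704 q [ -20. -114.]
 -> t[xyz] m [ 0.     -0.002   0.0448] az -0.1
```

servo_tool --commands '[{"claw": -1.0, "tx": 0.0, "ty": -0.001, "tz": 0.01, "ax": 0.0, "ay": 0.0, "az": 0.0}, {"claw": -1.0, "tx": 0.0, "ty": -0.001, "tz": 0.018, "ax": 0.0, "ay": 0.0, "az": 0.0}, {"claw": -1.0, "tx": 0.0, "ty": -0.001, "tz": 0.024, "ax": 0.0, "ay": 0.0, "az": 0.0}, {"claw": -1.0, "tx": 0.0, "ty": -0.001, "tz": 0.029, "ax": 0.0, "ay": 0.0, "az": 0.0}, {"claw": -1.0, "tx": 0.0, "ty": -0.001, "tz": 0.034, "ax": 0.0, "ay": 0.0, "az": 0.0}, {"claw": -1.0, "tx": 0.0, "ty": -0.001, "tz": 0.038, "ax": 0.0, "ay": 0.0, "az": 0.0}, {"claw": -1.0, "tx": 0.0, "ty": -0.001, "tz": 0.042, "ax": 0.0, "ay": 0.0, "az": 0.0}, {"claw": -1.0, "tx": 0.0, "ty": -0.001, "tz": 0.045, "ax": 0.0, "ay": 0.0, "az": 0.0}, {"claw": -1.0, "tx": 0.0, "ty": -0.001, "tz": 0.0455, "ax": 0.0, "ay": 0.0, "az": 0.0}, {"claw": -1.0, "tx": 0.0, "ty": -0.001, "tz": 0.0455, "ax": 0.0, "ay": 0.0, "az": 0.0}]'

```text
time: 23.25
tcp_pos: [573.5, 243.1, 135.8]
tool_rot: [[0.989, 0.147, 0.0], [0.147, -0.989, 0.0], [0.0, -0.0, -1.0]]
ft_force: [-0.3, 0.4, -0.5]
finger_gap: 0.706
```

servo_tool --commands '[{"claw": 1.0, "tx": 0.0, "ty": 0.0, "tz": 0.0, "ax": 0.0, "ay": 0.0, "az": 0.0}, {"claw": 1.0, "tx": 0.0, "ty": 0.0, "tz": 0.0, "ax": 0.0, "ay": 0.0, "az": 0.0}, {"claw": 1.0, "tx": 0.0, "ty": 0.0, "tz": 0.0, "ax": 0.0, "ay": 0.0, "az": 0.0}, {"claw": 1.0, "tx": 0.0, "ty": 0.0, "tz": -0.02, "ax": 0.0, "ay": 0.0, "az": 0.0}, {"claw": 1.0, "tx": 0.0, "ty": 0.0, "tz": -0.05, "ax": 0.0, "ay": 0.0, "az": 0.0}, {"claw": 1.0, "tx": 0.0, "ty": 0.0, "tz": -0.07, "ax": 0.0, "ay": 0.0, "az": 0.0}, {"claw": 1.0, "tx": -0.04, "ty": 0.005, "tz": -0.07, "ax": 0.0, "ay": 0.0, "az": -10.0}, {"claw": 1.0, "tx": -0.09, "ty": 0.01, "tz": -0.07, "ax": 0.0, "ay": 0.0, "az": -20.0}, {"claw": 1.0, "tx": -0.13, "ty": 0.011, "tz": -0.07, "ax": 0.0, "ay": 0.0, "az": -30.0}, {"claw": 1.0, "tx": -0.17, "ty": 0.011, "tz": -0.07, "ax": 0.0, "ay": 0.0, "az": -40.0}]'

```text
time: 24.5
tcp_pos: [406.1, 207.1, 207.1]
tool_rot: [[0.659, 0.752, 0.002], [0.752, -0.659, 0.0], [0.002, 0.001, -1.0]]
ft_force: [0.0, 0.5, 1.8]
finger_gap: 1.002
```

```bash
cat >> h.py <<'E'
def blob(d,x,y,r,lo,hi):
    c=cloud(d).reshape(-1,3); q=c[(np.hypot(c[:,0]-x,c[:,1]-y)<r)&(c[:,2]>lo)&(c[:,2]<hi)]
    if len(q): (a,s,g)=cv2.minAreaRect(q[:,:2].astype(np.float32)); print('blob',len(q),np.round(a,1),np.round(s,1),round(g,1),'mean',q.mean(0).round(1),'zmed',np.median(q[:,2]).round(1))
E
python3 -c "
from h import *
go(399,205.5,170,98.5)
d=grab('top'); stack(d,141,157)
d=grab('scene'); blob(d,400,205,22,100,140);blob(d,400,205,45,66,75)
save(d,'s6.png',(240,140,360,280),4)
"
```

```text
t 24.5 pos [406.1 207.1 207.1] yaw 48.77 tiltxy [0.12 0.02] F [0.  0.5 1.8] gap 1.002 q [-14. -82.]
 -> t[xyz] m [-0.0059 -0.0044  0.0371] az -49.7
stack 136 [144.7 146.9 150.9] (array([571.99179644, 244.56389868]), np.float64(7.91489839553833), (104.87638092041016, 64.13272094726562))
blob 97 [400.1 203.6] [24.1 22.8] 74.9 mean [403.6 206.2 120.4] zmed 121.6
blob 129 [400.5 202.8] [66.8 66.7] 85.7 mean [405.5 213.8  70.3] zmed 70.2
```

View pics/s6.png

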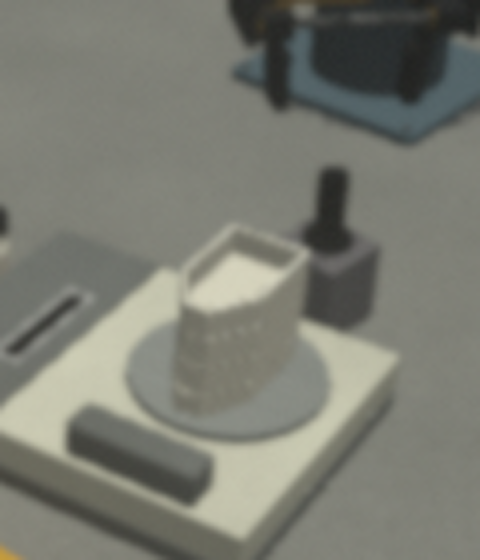

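servo_tool --commands '[{"claw": 1.0, "tx": -0.003, "ty": -0.004, "tz": 0.01, "ax": 0.0, "ay": 0.0, "az": -10.0}, {"claw": 1.0, "tx": -0.006, "ty": -0.004, "tz": 0.02, "ax": 0.0, "ay": 0.0, "az": -20.0}, {"claw": 1.0, "tx": -0.006, "ty": -0.004, "tz": 0.03, "ax": 0.0, "ay": 0.0, "az": -30.0}, {"claw": 1.0, "tx": -0.006, "ty": -0.004, "tz": 0.037, "ax": 0.0, "ay": 0.0, "az": -40.0}, {"claw": 1.0, "tx": -0.006, "ty": -0.004, "tz": 0.037, "ax": 0.0, "ay": 0.0, "az": -49.7}, {"claw": 1.0, "tx": -0.006, "ty": -0.004, "tz": 0.037, "ax": 0.0, "ay": 0.0, "az": -49.7}, {"claw": 1.0, "tx": -0.006, "ty": -0.004, "tz": 0.037, "ax": 0.0, "ay": 0.0, "az": -49.7}, {"claw": 1.0, "tx": -0.006, "ty": -0.004, "tz": 0.037, "ax": 0.0, "ay": 0.0, "az": -49.7}, {"claw": 1.0, "tx": -0.006, "ty": -0.004, "tz": 0.037, "ax": 0.0, "ay": 0.0, "az": -49.7}, {"claw": 1.0, "tx": -0.006, "ty": -0.004, "tz": 0.037, "ax": 0.0, "ay": 0.0, "az": -49.7}]'

```text
time: 25.85
tcp_pos: [399.9, 205.4, 168.8]
tool_rot: [[-0.141, 0.99, 0.0], [0.99, 0.141, -0.0], [-0.0, 0.0, -1.0]]
ft_force: [-0.5, 0.8, -0.1]
finger_gap: 0.997
```

```bash
python3 -c "
from h import *
go(399.5,205,102,98.5)
"
```

```text
t 25.9 pos [399.9 205.4 168.8] yaw 98.13 tiltxy [ 0. -0.] F [-0.5  0.8 -0.1] gap 0.997 q [ -6. -40.]
 -> t[xyz] m [-0.0004 -0.0005  0.0668] az -0.4
```

servo_tool --commands '[{"claw": 1.0, "tx": 0.0, "ty": 0.0, "tz": 0.015, "ax": 0.0, "ay": 0.0, "az": -0.4}, {"claw": 1.0, "tx": 0.0, "ty": 0.0, "tz": 0.03, "ax": 0.0, "ay": 0.0, "az": -0.4}, {"claw": 1.0, "tx": 0.0, "ty": 0.0, "tz": 0.045, "ax": 0.0, "ay": 0.0, "az": -0.4}, {"claw": 1.0, "tx": 0.0, "ty": 0.0, "tz": 0.06, "ax": 0.0, "ay": 0.0, "az": -0.4}, {"claw": 1.0, "tx": 0.0, "ty": 0.0, "tz": 0.067, "ax": 0.0, "ay": 0.0, "az": -0.4}, {"claw": 1.0, "tx": 0.0, "ty": 0.0, "tz": 0.067, "ax": 0.0, "ay": 0.0, "az": -0.4}, {"claw": -1.0, "tx": 0.0, "ty": 0.0, "tz": 0.067, "ax": 0.0, "ay": 0.0, "az": -0.4}, {"claw": -1.0, "tx": 0.0, "ty": 0.0, "tz": 0.067, "ax": 0.0, "ay": 0.0, "az": -0.4}, {"claw": -1.0, "tx": 0.0, "ty": 0.0, "tz": 0.067, "ax": 0.0, "ay": 0.0, "az": -0.4}, {"claw": -1.0, "tx": 0.0, "ty": 0.0, "tz": 0.067, "ax": 0.0, "ay": 0.0, "az": -0.4}]' --squeeze 35

```text
time: 27.1
tcp_pos: [400.0, 205.4, 101.9]
tool_rot: [[-0.149, 0.989, 0.0], [0.989, 0.149, 0.0], [0.0, 0.0, -1.0]]
ft_force: [-0.2, 0.3, 0.2]
finger_gap: 0.57
```

servo_tool --commands '[{"claw": -1.0, "tx": 0.0, "ty": 0.0, "tz": 0.0, "ax": 0.0, "ay": 0.0, "az": 0.0}, {"claw": -1.0, "tx": 0.0, "ty": 0.0, "tz": 0.0, "ax": 0.0, "ay": 0.0, "az": 0.0}, {"claw": -1.0, "tx": 0.0, "ty": 0.0, "tz": 0.0, "ax": 0.0, "ay": 0.0, "az": 0.0}, {"claw": -1.0, "tx": 0.0, "ty": 0.0, "tz": 0.0, "ax": 0.0, "ay": 0.0, "az": 0.0}, {"claw": -1.0, "tx": 0.0, "ty": 0.0, "tz": 0.0, "ax": 0.0, "ay": 0.0, "az": 0.0}, {"claw": -1.0, "tx": 0.0, "ty": 0.0, "tz": 0.0, "ax": 0.0, "ay": 0.0, "az": 0.0}, {"claw": -1.0, "tx": 0.0, "ty": 0.0, "tz": 0.0, "ax": 0.0, "ay": 0.0, "az": 0.0}, {"claw": -1.0, "tx": 0.0, "ty": 0.0, "tz": 0.0, "ax": 0.0, "ay": 0.0, "az": 0.0}, {"claw": -1.0, "tx": 0.0, "ty": 0.0, "tz": 0.0, "ax": 0.0, "ay": 0.0, "az": 0.0}, {"claw": -1.0, "tx": 0.0, "ty": 0.0, "tz": 0.0, "ax": 0.0, "ay": 0.0, "az": 0.0}]'

```text
time: 28.35
tcp_pos: [399.7, 205.3, 101.7]
tool_rot: [[-0.149, 0.989, -0.0], [0.989, 0.149, -0.0], [-0.0, -0.0, -1.0]]
ft_force: [-2.5, -0.3, 2.7]
finger_gap: 0.261
```

servo_tool --commands '[{"claw": -1.0, "tx": 0.0, "ty": 0.0, "tz": -0.015, "ax": 0.0, "ay": 0.0, "az": 0.0}, {"claw": -1.0, "tx": 0.0, "ty": 0.0, "tz": -0.03, "ax": 0.0, "ay": 0.0, "az": 0.0}, {"claw": -1.0, "tx": 0.0, "ty": 0.0, "tz": -0.045, "ax": 0.0, "ay": 0.0, "az": 0.0}, {"claw": -1.0, "tx": 0.0, "ty": 0.0, "tz": -0.06, "ax": 0.0, "ay": 0.0, "az": 0.0}, {"claw": -1.0, "tx": 0.0, "ty": 0.0, "tz": -0.075, "ax": 0.0, "ay": 0.0, "az": 0.0}, {"claw": -1.0, "tx": 0.0, "ty": 0.0, "tz": -0.09, "ax": 0.0, "ay": 0.0, "az": 0.0}, {"claw": -1.0, "tx": 0.0, "ty": 0.0, "tz": -0.1, "ax": 0.0, "ay": 0.0, "az": 0.0}, {"claw": -1.0, "tx": 0.0, "ty": 0.0, "tz": -0.1, "ax": 0.0, "ay": 0.0, "az": 0.0}, {"claw": -1.0, "tx": 0.0, "ty": 0.0, "tz": -0.1, "ax": 0.0, "ay": 0.0, "az": 0.0}, {"claw": -1.0, "tx": 0.0, "ty": 0.0, "tz": -0.1, "ax": 0.0, "ay": 0.0, "az": 0.0}]'

```text
time: 29.6
tcp_pos: [399.5, 205.2, 201.2]
tool_rot: [[-0.149, 0.989, -0.001], [0.989, 0.149, -0.0], [-0.0, -0.001, -1.0]]
ft_force: [-0.2, 0.1, -1.3]
finger_gap: 0.264
```

```bash
python3 -c "
from h import *
u=np.array([np.cos(np.deg2rad(8.6)),np.sin(np.deg2rad(8.6))])
d=grab('scene'); f=d['frame'].astype(int).max(2)
uv=proj(d,[612.6,101.4,50])[0].astype(int); print(uv)
x0,y0=uv-20
m=np.zeros(f.shape,np.uint8); m[y0:y0+40,x0:x0+40]=f[y0:y0+40,x0:x0+40]<60
ct=max(cv2.findContours(m,0,1)[0],key=cv2.contourArea).reshape(-1,2); print(cv2.minAreaRect(plane(d,ct,50)[:,:2].astype(np.float32)))
go(*(np.array([612.6,101.4])-37*u),152,98.6)
save(d,'s7.png',(230,110,350,250),4)
"
```

```text
[251 221]Traceback (most recent call last):
  File "<string>", line 8, in <module>
    ct=max(cv2.findContours(m,0,1)[0],key=cv2.contourArea).reshape(-1,2); print(cv2.minAreaRect(plane(d,ct,50)[:,:2].astype(np.float32)))
       ~~~^^^^^^^^^^^^^^^^^^^^^^^^^^^^^^^^^^^^^^^^^^^^^^^^
ValueError: max() iterable argument is empty
```

```bash
python3 -c "
from h import *
u=np.array([np.cos(np.deg2rad(8.6)),np.sin(np.deg2rad(8.6))])
d=grab('scene'); f=d['frame'].astype(int).max(2)
uv=proj(d,[612.6,101.4,50])[0].astype(int)
x0,y0=uv-16
w=f[y0:y0+32,x0:x0+32]; print(w.min(),np.median(w))
m=np.zeros(f.shape,np.uint8); m[y0:y0+32,x0:x0+32]=w<(w.min()+np.median(w))/2
ct=max(cv2.findContours(m,0,1)[0],key=cv2.contourArea).reshape(-1,2); print(cv2.minAreaRect(plane(d,ct,50)[:,:2].astype(np.float32)))
blob(d,400,205,30,185,235);blob(d,400,205,30,140,172);blob(d,400,205,30,100,165)
go(*(np.array([612.6,101.4])-37*u),152,98.6)
save(d,'s7.png',(230,110,350,250),4)
"
```

```text
63 115.0
((613.557861328125, 97.3853530883789), (78.17942810058594, 9.062382698059082), 8.402337074279785)
blob 142 [402. 213.] [22.  56.1] 76.6 mean [409.3 211.  209.5] zmed 209.5
blob 37 [407.4 208.5] [21.1 25. ] 72.1 mean [405.4 207.1 156.3] zmed 155.1
blob 50 [401.8 205.4] [11.  14.1] 74.4 mean [402.9 205.1 140.5] zmed 146.0
t 29.7 pos [399.6 205.3 201.3] yaw 98.56 tiltxy [-0.05 -0.02] F [ 0.7  0.7 -2. ] gap 0.261 q [ -5. -37.]
 -> t[xyz] m [-0.1345  0.1582  0.0492] az -0.0
```

View pics/s7.png

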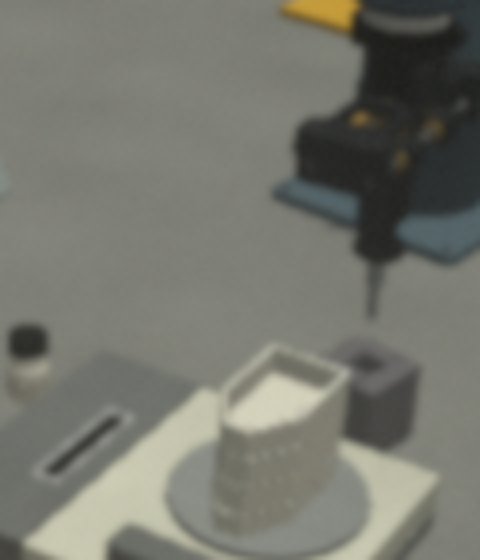

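servo_tool --commands '[{"claw": -1.0, "tx": -0.015, "ty": 0.017, "tz": 0.0, "ax": 0.0, "ay": 0.0, "az": 0.0}, {"claw": -1.0, "tx": -0.04, "ty": 0.047, "tz": 0.0, "ax": 0.0, "ay": 0.0, "az": 0.0}, {"claw": -1.0, "tx": -0.065, "ty": 0.077, "tz": 0.0, "ax": 0.0, "ay": 0.0, "az": 0.0}, {"claw": -1.0, "tx": -0.09, "ty": 0.106, "tz": 0.01, "ax": 0.0, "ay": 0.0, "az": 0.0}, {"claw": -1.0, "tx": -0.115, "ty": 0.136, "tz": 0.025, "ax": 0.0, "ay": 0.0, "az": 0.0}, {"claw": -1.0, "tx": -0.135, "ty": 0.158, "tz": 0.045, "ax": 0.0, "ay": 0.0, "az": 0.0}, {"claw": -1.0, "tx": -0.135, "ty": 0.158, "tz": 0.045, "ax": 0.0, "ay": 0.0, "az": 0.0}, {"claw": -1.0, "tx": -0.135, "ty": 0.158, "tz": 0.045, "ax": 0.0, "ay": 0.0, "az": 0.0}, {"claw": -1.0, "tx": -0.135, "ty": 0.158, "tz": 0.045, "ax": 0.0, "ay": 0.0, "az": 0.0}, {"claw": -1.0, "tx": -0.135, "ty": 0.158, "tz": 0.045, "ax": 0.0, "ay": 0.0, "az": 0.0}]'

```text
time: 30.95
tcp_pos: [576.0, 96.1, 157.3]
tool_rot: [[-0.15, 0.989, 0.001], [0.989, 0.15, 0.0], [0.0, 0.001, -1.0]]
ft_force: [-0.1, -0.5, -0.7]
finger_gap: 0.26
```

```bash
python3 -c "
from h import *
u=np.array([np.cos(np.deg2rad(8.6)),np.sin(np.deg2rad(8.6))])
go(*(np.array([612.7,100.9])-37*u),140,98.6)
d=grab('scene'); save(d,'s8.png',(220,150,320,250),6)
t=grab('top'); save(t,'t8.png',(200,130,300,220),6)
for x in (75,85,95): pass
c=cloud(d).reshape(-1,3); q=c[(np.hypot(c[:,0]-578,c[:,1]-96)<25)&(c[:,2]>58)&(c[:,2]<110)]
for lo in range(58,110,8):
    s=q[(q[:,2]>=lo)&(q[:,2]<lo+8)]; print(lo,len(s),s.mean(0).round(1) if len(s) else '')
"
```

```text
t 30.9 pos [576.   96.1 157.3] yaw 98.62 tiltxy [0.04 0.01] F [-0.1 -0.5 -0.7] gap 0.26 q [  5. -21.]
 -> t[xyz] m [-0.0007 -0.      0.0173] az 0.0
58 0 
66 3 [578.5  96.2  71.5]
74 7 [577.9  95.   76.8]
82 9 [577.2  95.7  86.2]
90 5 [578.8  95.3  94.8]
98 10 [580.5  97.4 103.3]
106 6 [578.9  97.2 108.3]
```

View pics/s8.png

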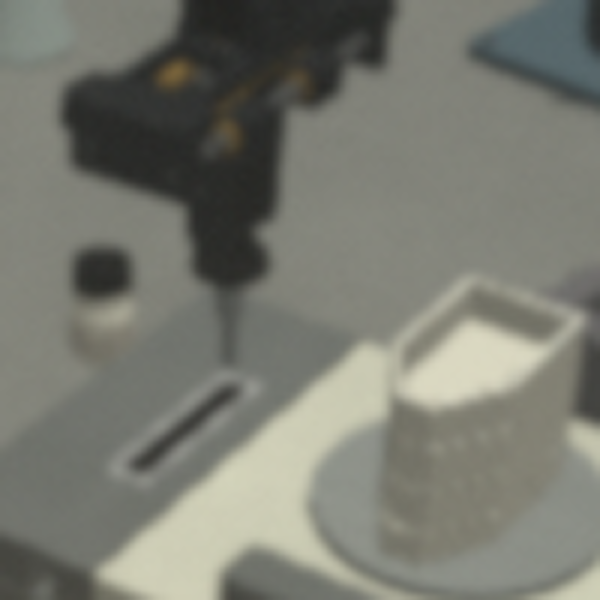

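```bash
python3 -c "
from h import *
d=grab('scene')
print(plane(d,[(258.2,210.8),(258.2,211.5)],65.5))
P=[[576,96,z] for z in (65.5,97,50)]
print(((proj(d,P)-[220,150])*6).round())
print(((proj(d,[[612.7-37*.989,101.4-37*.15,50],[612.7+37*.989,101.4+37*.15,50]])-[220,150])*6).round())
"
```

```text
[[574.53081452  93.63590915  65.5       ]
 [577.35330008  96.16357702  65.5       ]]
[[231. 368.]
 [232. 315.]
 [230. 393.]]
[[230. 393.]
 [146. 464.]]
```

View pics/t8.png

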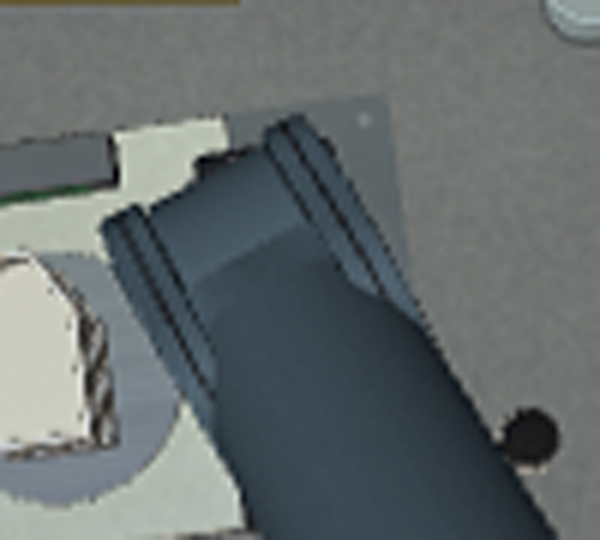

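servo_tool --commands '[{"claw": -1.0, "tx": 0.0, "ty": 0.0, "tz": 0.004, "ax": 0.0, "ay": 0.0, "az": 0.0}, {"claw": -1.0, "tx": 0.0, "ty": 0.0, "tz": 0.008, "ax": 0.0, "ay": 0.0, "az": 0.0}, {"claw": -1.0, "tx": 0.0, "ty": 0.0, "tz": 0.011, "ax": 0.0, "ay": 0.0, "az": 0.0}, {"claw": -1.0, "tx": 0.0, "ty": 0.0, "tz": 0.014, "ax": 0.0, "ay": 0.0, "az": 0.0}, {"claw": -1.0, "tx": 0.0, "ty": 0.0, "tz": 0.016, "ax": 0.0, "ay": 0.0, "az": 0.0}, {"claw": -1.0, "tx": 0.0, "ty": 0.0, "tz": 0.018, "ax": 0.0, "ay": 0.0, "az": 0.0}, {"claw": -1.0, "tx": 0.0, "ty": 0.0, "tz": 0.019, "ax": 0.0, "ay": 0.0, "az": 0.0}, {"claw": -1.0, "tx": 0.0, "ty": 0.0, "tz": 0.019, "ax": 0.0, "ay": 0.0, "az": 0.0}, {"claw": -1.0, "tx": 0.0, "ty": 0.0, "tz": 0.019, "ax": 0.0, "ay": 0.0, "az": 0.0}, {"claw": -1.0, "tx": 0.0, "ty": 0.0, "tz": 0.019, "ax": 0.0, "ay": 0.0, "az": 0.0}]'

```text
time: 32.35
tcp_pos: [576.2, 95.4, 137.8]
tool_rot: [[-0.149, 0.989, 0.0], [0.989, 0.149, 0.0], [-0.0, 0.0, -1.0]]
ft_force: [0.0, -0.2, -0.6]
finger_gap: 0.265
```

servo_tool --commands '[{"claw": -1.0, "tx": 0.0, "ty": 0.0, "tz": 0.001, "ax": 0.0, "ay": 0.0, "az": 0.0}, {"claw": -1.0, "tx": 0.0, "ty": 0.0, "tz": 0.002, "ax": 0.0, "ay": 0.0, "az": 0.0}, {"claw": -1.0, "tx": 0.0, "ty": 0.0, "tz": 0.003, "ax": 0.0, "ay": 0.0, "az": 0.0}, {"claw": -1.0, "tx": 0.0, "ty": 0.0, "tz": 0.003, "ax": 0.0, "ay": 0.0, "az": 0.0}, {"claw": -1.0, "tx": 0.0, "ty": 0.0, "tz": 0.003, "ax": 0.0, "ay": 0.0, "az": 0.0}, {"claw": -1.0, "tx": 0.0, "ty": 0.0, "tz": 0.003, "ax": 0.0, "ay": 0.0, "az": 0.0}, {"claw": -1.0, "tx": 0.0, "ty": 0.0, "tz": 0.003, "ax": 0.0, "ay": 0.0, "az": 0.0}, {"claw": -1.0, "tx": 0.0, "ty": 0.0, "tz": 0.003, "ax": 0.0, "ay": 0.0, "az": 0.0}, {"claw": -1.0, "tx": 0.0, "ty": 0.0, "tz": 0.003, "ax": 0.0, "ay": 0.0, "az": 0.0}, {"claw": -1.0, "tx": 0.0, "ty": 0.0, "tz": 0.003, "ax": 0.0, "ay": 0.0, "az": 0.0}]'

```text
time: 33.6
tcp_pos: [576.4, 95.5, 135.1]
tool_rot: [[-0.149, 0.989, 0.0], [0.989, 0.149, 0.0], [-0.0, 0.0, -1.0]]
ft_force: [-1.3, -1.1, 5.5]
finger_gap: 0.26
```

servo_tool --commands '[{"claw": -1.0, "tx": 0.0, "ty": 0.001, "tz": 0.0007, "ax": 0.0, "ay": 0.0, "az": 0.0}, {"claw": -1.0, "tx": 0.0, "ty": 0.002, "tz": 0.0007, "ax": 0.0, "ay": 0.0, "az": 0.0}, {"claw": -1.0, "tx": 0.0, "ty": 0.003, "tz": 0.0007, "ax": 0.0, "ay": 0.0, "az": 0.0}, {"claw": -1.0, "tx": 0.0, "ty": 0.004, "tz": 0.0007, "ax": 0.0, "ay": 0.0, "az": 0.0}, {"claw": -1.0, "tx": 0.0, "ty": 0.005, "tz": 0.0007, "ax": 0.0, "ay": 0.0, "az": 0.0}, {"claw": -1.0, "tx": 0.0, "ty": 0.005, "tz": 0.0007, "ax": 0.0, "ay": 0.0, "az": 0.0}, {"claw": -1.0, "tx": 0.0, "ty": 0.005, "tz": 0.0007, "ax": 0.0, "ay": 0.0, "az": 0.0}, {"claw": -1.0, "tx": 0.0, "ty": 0.005, "tz": 0.0007, "ax": 0.0, "ay": 0.0, "az": 0.0}, {"claw": -1.0, "tx": 0.0, "ty": 0.005, "tz": 0.0007, "ax": 0.0, "ay": 0.0, "az": 0.0}, {"claw": -1.0, "tx": 0.0, "ty": 0.005, "tz": 0.0007, "ax": 0.0, "ay": 0.0, "az": 0.0}]'

```text
time: 34.85
tcp_pos: [578.7, 96.0, 134.6]
tool_rot: [[-0.149, 0.989, -0.005], [0.989, 0.149, -0.002], [-0.001, -0.005, -1.0]]
ft_force: [-9.7, -1.6, 17.5]
finger_gap: 0.262
```

servo_tool --commands '[{"claw": -1.0, "tx": 0.0, "ty": 0.001, "tz": 0.0, "ax": 0.0, "ay": 0.0, "az": 0.0}, {"claw": -1.0, "tx": 0.0, "ty": 0.002, "tz": 0.0, "ax": 0.0, "ay": 0.0, "az": 0.0}, {"claw": -1.0, "tx": 0.0, "ty": 0.003, "tz": 0.0, "ax": 0.0, "ay": 0.0, "az": 0.0}, {"claw": -1.0, "tx": 0.0, "ty": 0.004, "tz": 0.0, "ax": 0.0, "ay": 0.0, "az": 0.0}, {"claw": -1.0, "tx": 0.0, "ty": 0.005, "tz": 0.0, "ax": 0.0, "ay": 0.0, "az": 0.0}, {"claw": -1.0, "tx": 0.0, "ty": 0.005, "tz": 0.0, "ax": 0.0, "ay": 0.0, "az": 0.0}, {"claw": -1.0, "tx": 0.0, "ty": 0.005, "tz": 0.0, "ax": 0.0, "ay": 0.0, "az": 0.0}, {"claw": -1.0, "tx": 0.0, "ty": 0.005, "tz": 0.0, "ax": 0.0, "ay": 0.0, "az": 0.0}, {"claw": -1.0, "tx": 0.0, "ty": 0.005, "tz": 0.0, "ax": 0.0, "ay": 0.0, "az": 0.0}, {"claw": -1.0, "tx": 0.0, "ty": 0.005, "tz": 0.0, "ax": 0.0, "ay": 0.0, "az": 0.0}]'

```text
time: 36.1
tcp_pos: [581.2, 96.5, 134.5]
tool_rot: [[-0.149, 0.989, -0.01], [0.989, 0.149, -0.003], [-0.002, -0.011, -1.0]]
ft_force: [-15.7, -2.4, 24.1]
finger_gap: 0.265
```

servo_tool --commands '[{"claw": -1.0, "tx": 0.0, "ty": 0.0, "tz": -0.001, "ax": 0.0, "ay": 0.0, "az": 0.0}, {"claw": -1.0, "tx": 0.0, "ty": 0.0, "tz": -0.001, "ax": 0.0, "ay": 0.0, "az": 0.0}, {"claw": -1.0, "tx": 0.0, "ty": 0.0, "tz": -0.001, "ax": 0.0, "ay": 0.0, "az": 0.0}, {"claw": -1.0, "tx": 0.0, "ty": 0.0, "tz": -0.001, "ax": 0.0, "ay": 0.0, "az": 0.0}, {"claw": -1.0, "tx": 0.0, "ty": 0.0, "tz": -0.001, "ax": 0.0, "ay": 0.0, "az": 0.0}, {"claw": -1.0, "tx": 0.0, "ty": 0.0, "tz": -0.001, "ax": 0.0, "ay": 0.0, "az": 0.0}, {"claw": -1.0, "tx": 0.0, "ty": 0.0, "tz": -0.001, "ax": 0.0, "ay": 0.0, "az": 0.0}, {"claw": -1.0, "tx": 0.0, "ty": 0.0, "tz": -0.001, "ax": 0.0, "ay": 0.0, "az": 0.0}, {"claw": -1.0, "tx": 0.0, "ty": 0.0, "tz": -0.001, "ax": 0.0, "ay": 0.0, "az": 0.0}, {"claw": -1.0, "tx": 0.0, "ty": 0.0, "tz": -0.001, "ax": 0.0, "ay": 0.0, "az": 0.0}]'

```text
time: 37.35
tcp_pos: [582.5, 96.5, 134.9]
tool_rot: [[-0.149, 0.989, -0.008], [0.989, 0.149, -0.002], [-0.001, -0.008, -1.0]]
ft_force: [-10.5, -1.3, 14.0]
finger_gap: 0.262
```

servo_tool --commands '[{"claw": -1.0, "tx": 0.0, "ty": 0.0, "tz": -0.003, "ax": 0.0, "ay": 0.0, "az": 0.0}, {"claw": -1.0, "tx": 0.0, "ty": 0.0, "tz": -0.003, "ax": 0.0, "ay": 0.0, "az": 0.0}, {"claw": -1.0, "tx": 0.0, "ty": 0.0025, "tz": -0.003, "ax": 0.0, "ay": 0.0, "az": 0.0}, {"claw": -1.0, "tx": 0.0, "ty": 0.0025, "tz": -0.003, "ax": 0.0, "ay": 0.0, "az": 0.0}, {"claw": -1.0, "tx": 0.0, "ty": 0.0025, "tz": -0.003, "ax": 0.0, "ay": 0.0, "az": 0.0}, {"claw": -1.0, "tx": 0.0, "ty": 0.0025, "tz": -0.002, "ax": 0.0, "ay": 0.0, "az": 0.0}, {"claw": -1.0, "tx": 0.0, "ty": 0.0025, "tz": -0.001, "ax": 0.0, "ay": 0.0, "az": 0.0}, {"claw": -1.0, "tx": 0.0, "ty": 0.0025, "tz": -0.0003, "ax": 0.0, "ay": 0.0, "az": 0.0}, {"claw": -1.0, "tx": 0.0, "ty": 0.0025, "tz": -0.0003, "ax": 0.0, "ay": 0.0, "az": 0.0}, {"claw": -1.0, "tx": 0.0, "ty": 0.0025, "tz": -0.0003, "ax": 0.0, "ay": 0.0, "az": 0.0}]'

```text
time: 38.6
tcp_pos: [588.6, 97.3, 135.5]
tool_rot: [[-0.149, 0.989, 0.0], [0.989, 0.149, -0.0], [-0.0, 0.0, -1.0]]
ft_force: [-1.2, -0.5, 1.4]
finger_gap: 0.261
```

servo_tool --commands '[{"claw": -1.0, "tx": 0.0, "ty": 0.0, "tz": -0.003, "ax": 0.0, "ay": 0.0, "az": 0.0}, {"claw": -1.0, "tx": 0.0, "ty": 0.0, "tz": -0.003, "ax": 0.0, "ay": 0.0, "az": 0.0}, {"claw": -1.0, "tx": 0.0, "ty": 0.005, "tz": -0.003, "ax": 0.0, "ay": 0.0, "az": 0.0}, {"claw": -1.0, "tx": 0.0, "ty": 0.005, "tz": -0.003, "ax": 0.0, "ay": 0.0, "az": 0.0}, {"claw": -1.0, "tx": 0.0, "ty": 0.005, "tz": -0.003, "ax": 0.0, "ay": 0.0, "az": 0.0}, {"claw": -1.0, "tx": 0.0, "ty": 0.005, "tz": -0.002, "ax": 0.0, "ay": 0.0, "az": 0.0}, {"claw": -1.0, "tx": 0.0, "ty": 0.005, "tz": -0.001, "ax": 0.0, "ay": 0.0, "az": 0.0}, {"claw": -1.0, "tx": 0.0, "ty": 0.005, "tz": 0.0, "ax": 0.0, "ay": 0.0, "az": 0.0}, {"claw": -1.0, "tx": 0.0, "ty": 0.005, "tz": 0.0, "ax": 0.0, "ay": 0.0, "az": 0.0}, {"claw": -1.0, "tx": 0.0, "ty": 0.005, "tz": 0.0, "ax": 0.0, "ay": 0.0, "az": 0.0}]'

```text
time: 39.85
tcp_pos: [593.5, 98.0, 135.5]
tool_rot: [[-0.149, 0.989, 0.0], [0.989, 0.149, -0.0], [-0.0, 0.0, -1.0]]
ft_force: [-1.1, -0.3, 1.9]
finger_gap: 0.262
```

servo_tool --commands '[{"claw": -1.0, "tx": 0.0, "ty": 0.0, "tz": -0.003, "ax": 0.0, "ay": 0.0, "az": 0.0}, {"claw": -1.0, "tx": 0.0, "ty": 0.0, "tz": -0.003, "ax": 0.0, "ay": 0.0, "az": 0.0}, {"claw": -1.0, "tx": 0.0, "ty": 0.005, "tz": -0.003, "ax": 0.0, "ay": 0.0, "az": 0.0}, {"claw": -1.0, "tx": 0.0, "ty": 0.005, "tz": -0.003, "ax": 0.0, "ay": 0.0, "az": 0.0}, {"claw": -1.0, "tx": 0.0, "ty": 0.005, "tz": -0.003, "ax": 0.0, "ay": 0.0, "az": 0.0}, {"claw": -1.0, "tx": 0.0, "ty": 0.005, "tz": -0.002, "ax": 0.0, "ay": 0.0, "az": 0.0}, {"claw": -1.0, "tx": 0.0, "ty": 0.005, "tz": -0.001, "ax": 0.0, "ay": 0.0, "az": 0.0}, {"claw": -1.0, "tx": 0.0, "ty": 0.005, "tz": 0.0, "ax": 0.0, "ay": 0.0, "az": 0.0}, {"claw": -1.0, "tx": 0.0, "ty": 0.005, "tz": 0.0, "ax": 0.0, "ay": 0.0, "az": 0.0}, {"claw": -1.0, "tx": 0.0, "ty": 0.005, "tz": 0.0, "ax": 0.0, "ay": 0.0, "az": 0.0}]'

```text
time: 41.1
tcp_pos: [598.5, 98.8, 135.5]
tool_rot: [[-0.149, 0.989, 0.0], [0.989, 0.149, -0.0], [-0.0, 0.0, -1.0]]
ft_force: [-1.3, -0.4, 1.6]
finger_gap: 0.261
```

servo_tool --commands '[{"claw": -1.0, "tx": 0.0, "ty": 0.0, "tz": -0.003, "ax": 0.0, "ay": 0.0, "az": 0.0}, {"claw": -1.0, "tx": 0.0, "ty": 0.0, "tz": -0.003, "ax": 0.0, "ay": 0.0, "az": 0.0}, {"claw": -1.0, "tx": 0.0, "ty": 0.005, "tz": -0.003, "ax": 0.0, "ay": 0.0, "az": 0.0}, {"claw": -1.0, "tx": 0.0, "ty": 0.005, "tz": -0.003, "ax": 0.0, "ay": 0.0, "az": 0.0}, {"claw": -1.0, "tx": 0.0, "ty": 0.005, "tz": -0.003, "ax": 0.0, "ay": 0.0, "az": 0.0}, {"claw": -1.0, "tx": 0.0, "ty": 0.005, "tz": -0.001, "ax": 0.0, "ay": 0.0, "az": 0.0}, {"claw": -1.0, "tx": 0.0, "ty": 0.005, "tz": 0.0, "ax": 0.0, "ay": 0.0, "az": 0.0}, {"claw": -1.0, "tx": 0.0, "ty": 0.005, "tz": 0.001, "ax": 0.0, "ay": 0.0, "az": 0.0}, {"claw": -1.0, "tx": 0.0, "ty": 0.005, "tz": 0.001, "ax": 0.0, "ay": 0.0, "az": 0.0}, {"claw": -1.0, "tx": 0.0, "ty": 0.005, "tz": 0.001, "ax": 0.0, "ay": 0.0, "az": 0.0}]'

```text
time: 42.35
tcp_pos: [603.7, 99.6, 135.2]
tool_rot: [[-0.149, 0.989, 0.001], [0.989, 0.149, -0.0], [-0.0, 0.001, -1.0]]
ft_force: [-2.1, -0.1, 6.2]
finger_gap: 0.264
```

servo_tool --commands '[{"claw": -1.0, "tx": 0.0, "ty": 0.0, "tz": -0.003, "ax": 0.0, "ay": 0.0, "az": 0.0}, {"claw": -1.0, "tx": 0.0, "ty": 0.0, "tz": -0.003, "ax": 0.0, "ay": 0.0, "az": 0.0}, {"claw": -1.0, "tx": 0.0, "ty": 0.005, "tz": -0.003, "ax": 0.0, "ay": 0.0, "az": 0.0}, {"claw": -1.0, "tx": 0.0, "ty": 0.005, "tz": -0.003, "ax": 0.0, "ay": 0.0, "az": 0.0}, {"claw": -1.0, "tx": 0.0, "ty": 0.005, "tz": -0.003, "ax": 0.0, "ay": 0.0, "az": 0.0}, {"claw": -1.0, "tx": 0.0, "ty": 0.005, "tz": -0.002, "ax": 0.0, "ay": 0.0, "az": 0.0}, {"claw": -1.0, "tx": 0.0, "ty": 0.005, "tz": -0.001, "ax": 0.0, "ay": 0.0, "az": 0.0}, {"claw": -1.0, "tx": 0.0, "ty": 0.005, "tz": 0.0, "ax": 0.0, "ay": 0.0, "az": 0.0}, {"claw": -1.0, "tx": 0.0, "ty": 0.005, "tz": 0.0, "ax": 0.0, "ay": 0.0, "az": 0.0}, {"claw": -1.0, "tx": 0.0, "ty": 0.005, "tz": 0.0, "ax": 0.0, "ay": 0.0, "az": 0.0}]'

```text
time: 43.6
tcp_pos: [608.6, 100.4, 135.2]
tool_rot: [[-0.149, 0.989, 0.001], [0.989, 0.149, -0.0], [-0.0, 0.001, -1.0]]
ft_force: [-3.1, -1.8, 6.9]
finger_gap: 0.263
```

servo_tool --commands '[{"claw": -1.0, "tx": 0.0, "ty": 0.0, "tz": -0.003, "ax": 0.0, "ay": 0.0, "az": 0.0}, {"claw": -1.0, "tx": 0.0, "ty": 0.0, "tz": -0.003, "ax": 0.0, "ay": 0.0, "az": 0.0}, {"claw": -1.0, "tx": 0.0, "ty": 0.005, "tz": -0.003, "ax": 0.0, "ay": 0.0, "az": 0.0}, {"claw": -1.0, "tx": 0.0, "ty": 0.005, "tz": -0.003, "ax": 0.0, "ay": 0.0, "az": 0.0}, {"claw": -1.0, "tx": 0.0, "ty": 0.005, "tz": -0.003, "ax": 0.0, "ay": 0.0, "az": 0.0}, {"claw": -1.0, "tx": 0.0, "ty": 0.005, "tz": -0.002, "ax": 0.0, "ay": 0.0, "az": 0.0}, {"claw": -1.0, "tx": 0.0, "ty": 0.005, "tz": -0.001, "ax": 0.0, "ay": 0.0, "az": 0.0}, {"claw": -1.0, "tx": 0.0, "ty": 0.005, "tz": 0.0, "ax": 0.0, "ay": 0.0, "az": 0.0}, {"claw": -1.0, "tx": 0.0, "ty": 0.005, "tz": 0.0, "ax": 0.0, "ay": 0.0, "az": 0.0}, {"claw": -1.0, "tx": 0.0, "ty": 0.005, "tz": 0.0, "ax": 0.0, "ay": 0.0, "az": 0.0}]'

```text
time: 44.85
tcp_pos: [613.5, 101.2, 135.2]
tool_rot: [[-0.149, 0.989, 0.001], [0.989, 0.149, -0.0], [-0.0, 0.001, -1.0]]
ft_force: [-1.7, -0.6, 5.9]
finger_gap: 0.261
```

servo_tool --commands '[{"claw": -1.0, "tx": 0.0, "ty": 0.0, "tz": -0.003, "ax": 0.0, "ay": 0.0, "az": 0.0}, {"claw": -1.0, "tx": 0.0, "ty": 0.0, "tz": -0.003, "ax": 0.0, "ay": 0.0, "az": 0.0}, {"claw": -1.0, "tx": 0.0, "ty": 0.005, "tz": -0.003, "ax": 0.0, "ay": 0.0, "az": 0.0}, {"claw": -1.0, "tx": 0.0, "ty": 0.005, "tz": -0.003, "ax": 0.0, "ay": 0.0, "az": 0.0}, {"claw": -1.0, "tx": 0.0, "ty": 0.005, "tz": -0.003, "ax": 0.0, "ay": 0.0, "az": 0.0}, {"claw": -1.0, "tx": 0.0, "ty": 0.005, "tz": -0.002, "ax": 0.0, "ay": 0.0, "az": 0.0}, {"claw": -1.0, "tx": 0.0, "ty": 0.005, "tz": -0.001, "ax": 0.0, "ay": 0.0, "az": 0.0}, {"claw": -1.0, "tx": 0.0, "ty": 0.005, "tz": 0.0, "ax": 0.0, "ay": 0.0, "az": 0.0}, {"claw": -1.0, "tx": 0.0, "ty": 0.005, "tz": 0.0, "ax": 0.0, "ay": 0.0, "az": 0.0}, {"claw": -1.0, "tx": 0.0, "ty": 0.005, "tz": 0.0, "ax": 0.0, "ay": 0.0, "az": 0.0}]'

```text
time: 46.1
tcp_pos: [618.5, 101.9, 135.2]
tool_rot: [[-0.149, 0.989, 0.001], [0.989, 0.149, -0.0], [-0.0, 0.001, -1.0]]
ft_force: [-1.8, -0.1, 7.3]
finger_gap: 0.266
```

Floor still solid; continue hopping.

servo_tool --commands '[{"claw": -1.0, "tx": 0.0, "ty": 0.0, "tz": -0.003, "ax": 0.0, "ay": 0.0, "az": 0.0}, {"claw": -1.0, "tx": 0.0, "ty": 0.0, "tz": -0.003, "ax": 0.0, "ay": 0.0, "az": 0.0}, {"claw": -1.0, "tx": 0.0, "ty": 0.005, "tz": -0.003, "ax": 0.0, "ay": 0.0, "az": 0.0}, {"claw": -1.0, "tx": 0.0, "ty": 0.005, "tz": -0.003, "ax": 0.0, "ay": 0.0, "az": 0.0}, {"claw": -1.0, "tx": 0.0, "ty": 0.005, "tz": -0.003, "ax": 0.0, "ay": 0.0, "az": 0.0}, {"claw": -1.0, "tx": 0.0, "ty": 0.005, "tz": -0.002, "ax": 0.0, "ay": 0.0, "az": 0.0}, {"claw": -1.0, "tx": 0.0, "ty": 0.005, "tz": -0.001, "ax": 0.0, "ay": 0.0, "az": 0.0}, {"claw": -1.0, "tx": 0.0, "ty": 0.005, "tz": 0.0, "ax": 0.0, "ay": 0.0, "az": 0.0}, {"claw": -1.0, "tx": 0.0, "ty": 0.005, "tz": 0.0, "ax": 0.0, "ay": 0.0, "az": 0.0}, {"claw": -1.0, "tx": 0.0, "ty": 0.005, "tz": 0.0, "ax": 0.0, "ay": 0.0, "az": 0.0}]'

```text
time: 47.35
tcp_pos: [623.4, 102.7, 135.2]
tool_rot: [[-0.149, 0.989, 0.001], [0.989, 0.149, -0.0], [-0.0, 0.001, -1.0]]
ft_force: [-1.5, -1.5, 6.1]
finger_gap: 0.26
```

servo_tool --commands '[{"claw": -1.0, "tx": 0.0, "ty": 0.0, "tz": -0.003, "ax": 0.0, "ay": 0.0, "az": 0.0}, {"claw": -1.0, "tx": 0.0, "ty": 0.0, "tz": -0.003, "ax": 0.0, "ay": 0.0, "az": 0.0}, {"claw": -1.0, "tx": 0.0, "ty": 0.005, "tz": -0.003, "ax": 0.0, "ay": 0.0, "az": 0.0}, {"claw": -1.0, "tx": 0.0, "ty": 0.005, "tz": -0.003, "ax": 0.0, "ay": 0.0, "az": 0.0}, {"claw": -1.0, "tx": 0.0, "ty": 0.005, "tz": -0.003, "ax": 0.0, "ay": 0.0, "az": 0.0}, {"claw": -1.0, "tx": 0.0, "ty": 0.005, "tz": -0.002, "ax": 0.0, "ay": 0.0, "az": 0.0}, {"claw": -1.0, "tx": 0.0, "ty": 0.005, "tz": -0.001, "ax": 0.0, "ay": 0.0, "az": 0.0}, {"claw": -1.0, "tx": 0.0, "ty": 0.005, "tz": 0.0, "ax": 0.0, "ay": 0.0, "az": 0.0}, {"claw": -1.0, "tx": 0.0, "ty": 0.005, "tz": 0.0, "ax": 0.0, "ay": 0.0, "az": 0.0}, {"claw": -1.0, "tx": 0.0, "ty": 0.005, "tz": 0.0, "ax": 0.0, "ay": 0.0, "az": 0.0}]'

```text
time: 48.6
tcp_pos: [628.1, 103.2, 134.3]
tool_rot: [[-0.149, 0.989, -0.0], [0.989, 0.149, -0.0], [-0.0, -0.0, -1.0]]
ft_force: [0.3, 0.2, -0.7]
finger_gap: 0.26
```

servo_tool --commands '[{"claw": -1.0, "tx": 0.0, "ty": 0.0, "tz": -0.003, "ax": 0.0, "ay": 0.0, "az": 0.0}, {"claw": -1.0, "tx": 0.0, "ty": 0.0, "tz": -0.003, "ax": 0.0, "ay": 0.0, "az": 0.0}, {"claw": -1.0, "tx": 0.0, "ty": 0.005, "tz": -0.003, "ax": 0.0, "ay": 0.0, "az": 0.0}, {"claw": -1.0, "tx": 0.0, "ty": 0.005, "tz": -0.003, "ax": 0.0, "ay": 0.0, "az": 0.0}, {"claw": -1.0, "tx": 0.0, "ty": 0.005, "tz": -0.003, "ax": 0.0, "ay": 0.0, "az": 0.0}, {"claw": -1.0, "tx": 0.0, "ty": 0.005, "tz": -0.002, "ax": 0.0, "ay": 0.0, "az": 0.0}, {"claw": -1.0, "tx": 0.0, "ty": 0.005, "tz": -0.001, "ax": 0.0, "ay": 0.0, "az": 0.0}, {"claw": -1.0, "tx": 0.0, "ty": 0.005, "tz": 0.0, "ax": 0.0, "ay": 0.0, "az": 0.0}, {"claw": -1.0, "tx": 0.0, "ty": 0.005, "tz": 0.0, "ax": 0.0, "ay": 0.0, "az": 0.0}, {"claw": -1.0, "tx": 0.0, "ty": 0.005, "tz": 0.0, "ax": 0.0, "ay": 0.0, "az": 0.0}]'

```text
time: 49.85
tcp_pos: [633.1, 104.0, 134.3]
tool_rot: [[-0.149, 0.989, -0.0], [0.989, 0.149, 0.0], [0.0, -0.0, -1.0]]
ft_force: [1.4, -0.8, -0.4]
finger_gap: 0.26
```

servo_tool --commands '[{"claw": -1.0, "tx": 0.0, "ty": 0.0, "tz": -0.003, "ax": 0.0, "ay": 0.0, "az": 0.0}, {"claw": -1.0, "tx": 0.0, "ty": 0.0, "tz": -0.003, "ax": 0.0, "ay": 0.0, "az": 0.0}, {"claw": -1.0, "tx": 0.0, "ty": 0.005, "tz": -0.003, "ax": 0.0, "ay": 0.0, "az": 0.0}, {"claw": -1.0, "tx": 0.0, "ty": 0.005, "tz": -0.003, "ax": 0.0, "ay": 0.0, "az": 0.0}, {"claw": -1.0, "tx": 0.0, "ty": 0.005, "tz": -0.003, "ax": 0.0, "ay": 0.0, "az": 0.0}, {"claw": -1.0, "tx": 0.0, "ty": 0.005, "tz": -0.002, "ax": 0.0, "ay": 0.0, "az": 0.0}, {"claw": -1.0, "tx": 0.0, "ty": 0.005, "tz": -0.001, "ax": 0.0, "ay": 0.0, "az": 0.0}, {"claw": -1.0, "tx": 0.0, "ty": 0.005, "tz": 0.0, "ax": 0.0, "ay": 0.0, "az": 0.0}, {"claw": -1.0, "tx": 0.0, "ty": 0.005, "tz": 0.0, "ax": 0.0, "ay": 0.0, "az": 0.0}, {"claw": -1.0, "tx": 0.0, "ty": 0.005, "tz": 0.0, "ax": 0.0, "ay": 0.0, "az": 0.0}]'

```text
time: 51.1
tcp_pos: [638.2, 104.8, 134.7]
tool_rot: [[-0.149, 0.989, 0.0], [0.989, 0.149, 0.0], [-0.0, 0.0, -1.0]]
ft_force: [-0.8, 0.0, 5.3]
finger_gap: 0.262
```

servo_tool --commands '[{"claw": -1.0, "tx": 0.0, "ty": 0.0, "tz": -0.003, "ax": 0.0, "ay": 0.0, "az": 0.0}, {"claw": -1.0, "tx": 0.0, "ty": -0.003, "tz": -0.003, "ax": 0.0, "ay": 0.0, "az": 0.0}, {"claw": -1.0, "tx": 0.0, "ty": -0.0062, "tz": -0.003, "ax": 0.0, "ay": 0.0, "az": 0.0}, {"claw": -1.0, "tx": 0.0, "ty": -0.0062, "tz": -0.001, "ax": 0.0, "ay": 0.0, "az": 0.0}, {"claw": -1.0, "tx": 0.0, "ty": -0.0062, "tz": 0.002, "ax": 0.0, "ay": 0.0, "az": 0.0}, {"claw": -1.0, "tx": 0.0, "ty": -0.0062, "tz": 0.004, "ax": 0.0, "ay": 0.0, "az": 0.0}, {"claw": -1.0, "tx": 0.0, "ty": -0.0062, "tz": 0.006, "ax": 0.0, "ay": 0.0, "az": 0.0}, {"claw": -1.0, "tx": 0.0, "ty": -0.0062, "tz": 0.008, "ax": 0.0, "ay": 0.0, "az": 0.0}, {"claw": -1.0, "tx": 0.0, "ty": -0.0062, "tz": 0.009, "ax": 0.0, "ay": 0.0, "az": 0.0}, {"claw": -1.0, "tx": 0.0, "ty": -0.0062, "tz": 0.009, "ax": 0.0, "ay": 0.0, "az": 0.0}]'

```text
time: 52.35
tcp_pos: [631.8, 103.8, 125.2]
tool_rot: [[-0.149, 0.989, -0.0], [0.989, 0.149, -0.0], [-0.0, -0.0, -1.0]]
ft_force: [-0.6, 0.3, -1.5]
finger_gap: 0.262
```

Freely in the hole. Before pressing, confirm the stack is still nested, then press.

```bash
python3 -c "
from h import *
d=grab('top'); stack(d,141,157)
d=grab('scene');save(d,'s9.png',(200,110,340,270),3.5)"
```

```text
stack 131 [145.1 148.1 150.9] (array([572.078132  , 245.03799848]), np.float64(8.296910285949707), (105.14954376220703, 63.086944580078125))
```

View pics/s9.png

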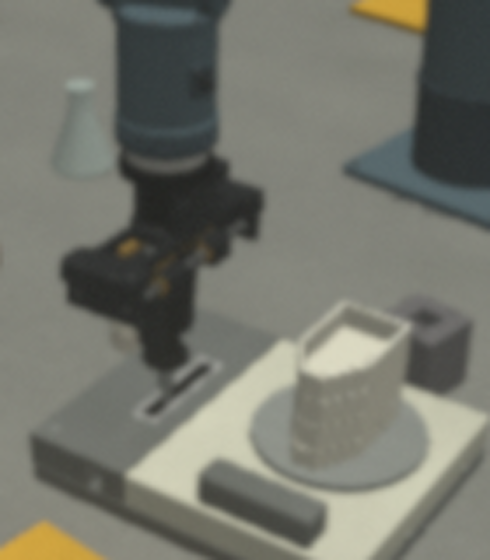

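servo_tool --commands '[{"claw": -1.0, "tx": 0.0, "ty": 0.0, "tz": 0.002, "ax": 0.0, "ay": 0.0, "az": 0.0}, {"claw": -1.0, "tx": 0.0, "ty": 0.0, "tz": 0.004, "ax": 0.0, "ay": 0.0, "az": 0.0}, {"claw": -1.0, "tx": 0.0, "ty": 0.0, "tz": 0.006, "ax": 0.0, "ay": 0.0, "az": 0.0}, {"claw": -1.0, "tx": 0.0, "ty": 0.0, "tz": 0.007, "ax": 0.0, "ay": 0.0, "az": 0.0}, {"claw": -1.0, "tx": 0.0, "ty": 0.0, "tz": 0.008, "ax": 0.0, "ay": 0.0, "az": 0.0}, {"claw": -1.0, "tx": 0.0, "ty": 0.0, "tz": 0.009, "ax": 0.0, "ay": 0.0, "az": 0.0}, {"claw": -1.0, "tx": 0.0, "ty": 0.0, "tz": 0.01, "ax": 0.0, "ay": 0.0, "az": 0.0}, {"claw": -1.0, "tx": 0.0, "ty": 0.0, "tz": 0.01, "ax": 0.0, "ay": 0.0, "az": 0.0}, {"claw": -1.0, "tx": 0.0, "ty": 0.0, "tz": 0.01, "ax": 0.0, "ay": 0.0, "az": 0.0}, {"claw": -1.0, "tx": 0.0, "ty": 0.0, "tz": 0.01, "ax": 0.0, "ay": 0.0, "az": 0.0}]'

```text
time: 53.7
tcp_pos: [632.0, 103.8, 115.4]
tool_rot: [[-0.149, 0.989, 0.0], [0.989, 0.149, 0.0], [0.0, 0.0, -1.0]]
ft_force: [0.1, -0.4, 3.9]
finger_gap: 0.26
```

servo_tool --commands '[{"claw": -1.0, "tx": 0.0, "ty": 0.0, "tz": 0.0005, "ax": 0.0, "ay": 0.0, "az": 0.0}, {"claw": -1.0, "tx": 0.0, "ty": 0.0, "tz": 0.001, "ax": 0.0, "ay": 0.0, "az": 0.0}, {"claw": -1.0, "tx": 0.0, "ty": 0.0, "tz": 0.0015, "ax": 0.0, "ay": 0.0, "az": 0.0}, {"claw": -1.0, "tx": 0.0, "ty": 0.0, "tz": 0.0015, "ax": 0.0, "ay": 0.0, "az": 0.0}, {"claw": -1.0, "tx": 0.0, "ty": 0.0, "tz": 0.0015, "ax": 0.0, "ay": 0.0, "az": 0.0}, {"claw": -1.0, "tx": 0.0, "ty": 0.0, "tz": 0.0015, "ax": 0.0, "ay": 0.0, "az": 0.0}, {"claw": -1.0, "tx": 0.0, "ty": 0.0, "tz": 0.0015, "ax": 0.0, "ay": 0.0, "az": 0.0}, {"claw": -1.0, "tx": 0.0, "ty": 0.0, "tz": 0.0015, "ax": 0.0, "ay": 0.0, "az": 0.0}, {"claw": -1.0, "tx": 0.0, "ty": 0.0, "tz": 0.0015, "ax": 0.0, "ay": 0.0, "az": 0.0}, {"claw": -1.0, "tx": 0.0, "ty": 0.0, "tz": 0.0015, "ax": 0.0, "ay": 0.0, "az": 0.0}]'

```text
time: 54.95
tcp_pos: [632.3, 104.0, 115.0]
tool_rot: [[-0.149, 0.989, 0.001], [0.989, 0.149, -0.0], [-0.0, 0.001, -1.0]]
ft_force: [-1.2, 0.4, 11.3]
finger_gap: 0.26
```

servo_tool --commands '[{"claw": -1.0, "tx": 0.0, "ty": 0.0, "tz": -0.01, "ax": 0.0, "ay": 0.0, "az": 0.0}, {"claw": -1.0, "tx": 0.0, "ty": 0.0, "tz": -0.025, "ax": 0.0, "ay": 0.0, "az": 0.0}, {"claw": -1.0, "tx": 0.0, "ty": 0.0, "tz": -0.045, "ax": 0.0, "ay": 0.0, "az": 0.0}, {"claw": -1.0, "tx": 0.0, "ty": 0.0, "tz": -0.065, "ax": 0.0, "ay": 0.0, "az": 0.0}, {"claw": -1.0, "tx": 0.02, "ty": -0.03, "tz": -0.085, "ax": 0.0, "ay": 0.0, "az": 0.0}, {"claw": -1.0, "tx": 0.045, "ty": -0.07, "tz": -0.085, "ax": 0.0, "ay": 0.0, "az": 0.0}, {"claw": -1.0, "tx": 0.075, "ty": -0.115, "tz": -0.085, "ax": 0.0, "ay": 0.0, "az": 0.0}, {"claw": -1.0, "tx": 0.105, "ty": -0.16, "tz": -0.085, "ax": 0.0, "ay": 0.0, "az": 0.0}, {"claw": -1.0, "tx": 0.12, "ty": -0.19, "tz": -0.085, "ax": 0.0, "ay": 0.0, "az": 0.0}, {"claw": -1.0, "tx": 0.13, "ty": -0.205, "tz": -0.085, "ax": 0.0, "ay": 0.0, "az": 0.0}]'

```text
time: 56.2
tcp_pos: [408.7, 202.5, 199.8]
tool_rot: [[-0.15, 0.989, 0.001], [0.989, 0.15, -0.0], [-0.0, 0.001, -1.0]]
ft_force: [0.1, -1.2, -0.9]
finger_gap: 0.265
```

```bash
python3 -c "
from h import *
go(399.7,205.2,185,98.6)"
```

```text
t 56.2 pos [408.7 202.5 199.8] yaw 98.64 tiltxy [ 0.07 -0.01] F [ 0.1 -1.2 -0.9] gap 0.265 q [ -4. -36.]
 -> t[xyz] m [ 0.0041 -0.0085  0.0148] az 0.0
```

servo_tool --commands '[{"claw": -1.0, "tx": 0.004, "ty": -0.0085, "tz": 0.0, "ax": 0.0, "ay": 0.0, "az": 0.0}, {"claw": -1.0, "tx": 0.004, "ty": -0.0085, "tz": 0.005, "ax": 0.0, "ay": 0.0, "az": 0.0}, {"claw": -1.0, "tx": 0.004, "ty": -0.0085, "tz": 0.01, "ax": 0.0, "ay": 0.0, "az": 0.0}, {"claw": -1.0, "tx": 0.004, "ty": -0.0085, "tz": 0.01, "ax": 0.0, "ay": 0.0, "az": 0.0}, {"claw": -1.0, "tx": 0.004, "ty": -0.0085, "tz": 0.01, "ax": 0.0, "ay": 0.0, "az": 0.0}, {"claw": -1.0, "tx": 0.004, "ty": -0.0085, "tz": 0.01, "ax": 0.0, "ay": 0.0, "az": 0.0}, {"claw": -1.0, "tx": 0.004, "ty": -0.0085, "tz": 0.01, "ax": 0.0, "ay": 0.0, "az": 0.0}, {"claw": -1.0, "tx": 0.004, "ty": -0.0085, "tz": 0.01, "ax": 0.0, "ay": 0.0, "az": 0.0}, {"claw": -1.0, "tx": 0.004, "ty": -0.0085, "tz": 0.01, "ax": 0.0, "ay": 0.0, "az": 0.0}, {"claw": -1.0, "tx": 0.004, "ty": -0.0085, "tz": 0.01, "ax": 0.0, "ay": 0.0, "az": 0.0}]'

```text
time: 57.45
tcp_pos: [400.8, 204.5, 188.8]
tool_rot: [[-0.149, 0.989, -0.0], [0.989, 0.149, -0.0], [-0.0, -0.0, -1.0]]
ft_force: [0.2, -0.3, -1.6]
finger_gap: 0.255
```

```bash
python3 -c "
from h import *
go(399.7,205.2,102.5,98.6)
d=grab('scene');blob(d,400,205,30,95,129)
save(d,'s10.png',(290,120,350,220),6)"
```

```text
t 57.5 pos [400.8 204.5 188.8] yaw 98.55 tiltxy [-0. -0.] F [ 0.2 -0.3 -1.6] gap 0.255 q [ -5. -38.]
 -> t[xyz] m [ 0.0009 -0.001   0.0863] az -0.1
blob 21 [401.6 202.9] [8.8 4.7] 69.6 mean [402.1 202.9 112.4] zmed 112.8
```

View pics/s10.png

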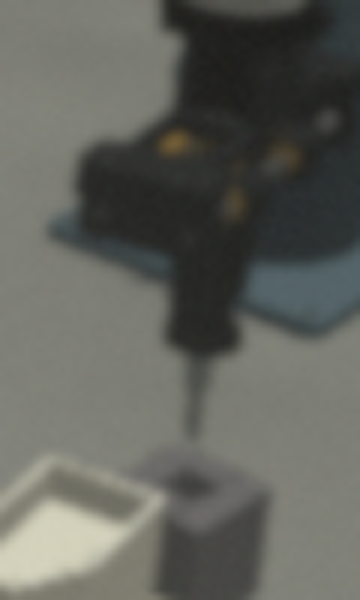

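servo_tool --commands '[{"claw": -1.0, "tx": 0.0007, "ty": -0.0007, "tz": 0.012, "ax": 0.0, "ay": 0.0, "az": 0.0}, {"claw": -1.0, "tx": 0.0007, "ty": -0.0007, "tz": 0.024, "ax": 0.0, "ay": 0.0, "az": 0.0}, {"claw": -1.0, "tx": 0.0007, "ty": -0.0007, "tz": 0.036, "ax": 0.0, "ay": 0.0, "az": 0.0}, {"claw": -1.0, "tx": 0.0007, "ty": -0.0007, "tz": 0.048, "ax": 0.0, "ay": 0.0, "az": 0.0}, {"claw": -1.0, "tx": 0.0007, "ty": -0.0007, "tz": 0.06, "ax": 0.0, "ay": 0.0, "az": 0.0}, {"claw": -1.0, "tx": 0.0007, "ty": -0.0007, "tz": 0.072, "ax": 0.0, "ay": 0.0, "az": 0.0}, {"claw": -1.0, "tx": 0.0007, "ty": -0.0007, "tz": 0.08, "ax": 0.0, "ay": 0.0, "az": 0.0}, {"claw": -1.0, "tx": 0.0007, "ty": -0.0007, "tz": 0.085, "ax": 0.0, "ay": 0.0, "az": 0.0}, {"claw": -1.0, "tx": 0.0007, "ty": -0.0007, "tz": 0.0865, "ax": 0.0, "ay": 0.0, "az": 0.0}, {"claw": -1.0, "tx": 0.0007, "ty": -0.0007, "tz": 0.0865, "ax": 0.0, "ay": 0.0, "az": 0.0}]'

```text
time: 58.75
tcp_pos: [400.1, 205.2, 102.4]
tool_rot: [[-0.149, 0.989, 0.0], [0.989, 0.149, 0.0], [0.0, 0.0, -1.0]]
ft_force: [0.4, 0.8, -1.2]
finger_gap: 0.262
```

servo_tool --commands '[{"claw": -1.0, "tx": 0.0, "ty": 0.0, "tz": 0.0007, "ax": 0.0, "ay": 0.0, "az": 0.0}, {"claw": -1.0, "tx": 0.0, "ty": 0.0, "tz": 0.0007, "ax": 0.0, "ay": 0.0, "az": 0.0}, {"claw": 0.0, "tx": 0.0, "ty": 0.0, "tz": 0.0007, "ax": 0.0, "ay": 0.0, "az": 0.0}, {"claw": 0.5, "tx": 0.0, "ty": 0.0, "tz": 0.0007, "ax": 0.0, "ay": 0.0, "az": 0.0}, {"claw": 1.0, "tx": 0.0, "ty": 0.0, "tz": 0.0007, "ax": 0.0, "ay": 0.0, "az": 0.0}, {"claw": 1.0, "tx": 0.0, "ty": 0.0, "tz": 0.0007, "ax": 0.0, "ay": 0.0, "az": 0.0}, {"claw": 1.0, "tx": 0.0, "ty": 0.0, "tz": -0.02, "ax": 0.0, "ay": 0.0, "az": 0.0}, {"claw": 1.0, "tx": 0.0, "ty": 0.0, "tz": -0.05, "ax": 0.0, "ay": 0.0, "az": 0.0}, {"claw": 1.0, "tx": 0.0, "ty": 0.0, "tz": -0.08, "ax": 0.0, "ay": 0.0, "az": 0.0}, {"claw": 1.0, "tx": 0.0, "ty": 0.0, "tz": -0.08, "ax": 0.0, "ay": 0.0, "az": 0.0}]'

```text
time: 60.0
tcp_pos: [401.3, 205.8, 183.9]
tool_rot: [[-0.148, 0.989, 0.004], [0.989, 0.148, 0.002], [0.001, 0.004, -1.0]]
ft_force: [0.2, -1.0, 0.1]
finger_gap: 1.001
```

```bash
python3 -c "
from h import *
d=grab('scene');blob(d,400,205,22,85,140);blob(d,400,205,22,120,131);blob(d,400,205,22,82,95)
blob(d,540,-242,35,46,62); d=grab('top'); blob(d,540,-242,35,46,62); stack(d,141,157)
go(541,-242,120,98.6)"
```

```text
blob 128 [402.6 204.2] [25.8 23. ] 10.2 mean [406.6 206.9 113.2] zmed 114.3
blob 25 [407.6 205.5] [ 9.5 22.3] 21.6 mean [407.1 206.4 125. ] zmed 125.0
blob 30 [408.7 206.1] [13.7 23.1] 18.7 mean [408.3 207.3  88. ] zmed 87.5
blob 60 [ 541.6 -245.1] [35.1 32.6] 49.9 mean [ 543.5 -242.6   54.2] zmed 55.2
blob 77 [ 540.7 -242.2] [31.  29.4] 0.4 mean [ 540.2 -242.4   55.2] zmed 55.1
stack 133 [145.  147.7 150.6] (array([571.43616095, 244.897874  ]), np.float64(8.205765724182129), (103.81401062011719, 62.93973159790039))
t 60.1 pos [399.9 204.8 181.9] yaw 98.54 tiltxy [ 0.   -0.02] F [ 0.1 -0.   1.1] gap 0.999 q [ -5. -39.]
 -> t[xyz] m [-0.4628  0.0731  0.0621] az -0.1
```

servo_tool --commands '[{"claw": 1.0, "tx": -0.03, "ty": 0.005, "tz": 0.0, "ax": 0.0, "ay": 0.0, "az": 0.0}, {"claw": 1.0, "tx": -0.085, "ty": 0.013, "tz": 0.0, "ax": 0.0, "ay": 0.0, "az": 0.0}, {"claw": 1.0, "tx": -0.14, "ty": 0.022, "tz": 0.0, "ax": 0.0, "ay": 0.0, "az": 0.0}, {"claw": 1.0, "tx": -0.195, "ty": 0.031, "tz": 0.0, "ax": 0.0, "ay": 0.0, "az": 0.0}, {"claw": 1.0, "tx": -0.25, "ty": 0.04, "tz": 0.0, "ax": 0.0, "ay": 0.0, "az": 0.0}, {"claw": 1.0, "tx": -0.305, "ty": 0.048, "tz": 0.01, "ax": 0.0, "ay": 0.0, "az": 0.0}, {"claw": 1.0, "tx": -0.36, "ty": 0.057, "tz": 0.02, "ax": 0.0, "ay": 0.0, "az": 0.0}, {"claw": 1.0, "tx": -0.415, "ty": 0.066, "tz": 0.04, "ax": 0.0, "ay": 0.0, "az": 0.0}, {"claw": 1.0, "tx": -0.445, "ty": 0.07, "tz": 0.055, "ax": 0.0, "ay": 0.0, "az": 0.0}, {"claw": 1.0, "tx": -0.463, "ty": 0.073, "tz": 0.062, "ax": 0.0, "ay": 0.0, "az": 0.0}]'

```text
time: 61.35
tcp_pos: [539.8, -243.1, 117.8]
tool_rot: [[-0.147, 0.989, -0.004], [0.989, 0.147, 0.001], [0.002, -0.003, -1.0]]
ft_force: [-0.1, 0.3, -1.0]
finger_gap: 1.002
```

servo_tool --commands '[{"claw": 1.0, "tx": 0.0, "ty": 0.0, "tz": 0.0, "ax": 0.0, "ay": 0.0, "az": 0.0}, {"claw": 1.0, "tx": 0.0, "ty": 0.0, "tz": 0.0, "ax": 0.0, "ay": 0.0, "az": 0.0}, {"claw": 1.0, "tx": 0.0, "ty": 0.0, "tz": 0.0, "ax": 0.0, "ay": 0.0, "az": 0.0}, {"claw": 1.0, "tx": 0.0, "ty": 0.0, "tz": 0.0, "ax": 0.0, "ay": 0.0, "az": 0.0}, {"claw": 1.0, "tx": 0.0, "ty": 0.0, "tz": 0.0, "ax": 0.0, "ay": 0.0, "az": 0.0}, {"claw": 1.0, "tx": 0.0, "ty": 0.0, "tz": 0.0, "ax": 0.0, "ay": 0.0, "az": 0.0}, {"claw": 1.0, "tx": 0.0, "ty": 0.0, "tz": 0.0, "ax": 0.0, "ay": 0.0, "az": 0.0}, {"claw": 1.0, "tx": 0.0, "ty": 0.0, "tz": 0.0, "ax": 0.0, "ay": 0.0, "az": 0.0}, {"claw": 1.0, "tx": 0.0, "ty": 0.0, "tz": 0.0, "ax": 0.0, "ay": 0.0, "az": 0.0}, {"claw": 1.0, "tx": 0.0, "ty": 0.0, "tz": 0.0, "ax": 0.0, "ay": 0.0, "az": 0.0}]'

```text
time: 62.6
tcp_pos: [541.1, -241.9, 120.3]
tool_rot: [[-0.149, 0.989, -0.0], [0.989, 0.149, 0.0], [0.0, -0.0, -1.0]]
ft_force: [0.5, -0.4, -0.5]
finger_gap: 0.998
```

```bash
python3 -c "
from h import *
go(540.5,-243,35,98.6)"
```

```text
t 62.6 pos [ 541.1 -241.9  120.3] yaw 98.55 tiltxy [-0.  0.] F [ 0.5 -0.4 -0.5] gap 0.998 q [35. 14.]
 -> t[xyz] m [-0.001  -0.0007  0.0853] az -0.0
```

servo_tool --commands '[{"claw": 1.0, "tx": -0.001, "ty": 0.0, "tz": 0.02, "ax": 0.0, "ay": 0.0, "az": 0.0}, {"claw": 1.0, "tx": -0.001, "ty": 0.0, "tz": 0.04, "ax": 0.0, "ay": 0.0, "az": 0.0}, {"claw": 1.0, "tx": -0.001, "ty": 0.0, "tz": 0.06, "ax": 0.0, "ay": 0.0, "az": 0.0}, {"claw": 1.0, "tx": -0.001, "ty": 0.0, "tz": 0.075, "ax": 0.0, "ay": 0.0, "az": 0.0}, {"claw": 1.0, "tx": -0.001, "ty": 0.0, "tz": 0.085, "ax": 0.0, "ay": 0.0, "az": 0.0}, {"claw": 1.0, "tx": -0.001, "ty": 0.0, "tz": 0.085, "ax": 0.0, "ay": 0.0, "az": 0.0}, {"claw": -1.0, "tx": -0.001, "ty": 0.0, "tz": 0.085, "ax": 0.0, "ay": 0.0, "az": 0.0}, {"claw": -1.0, "tx": -0.001, "ty": 0.0, "tz": 0.085, "ax": 0.0, "ay": 0.0, "az": 0.0}, {"claw": -1.0, "tx": -0.001, "ty": 0.0, "tz": 0.085, "ax": 0.0, "ay": 0.0, "az": 0.0}, {"claw": -1.0, "tx": -0.001, "ty": 0.0, "tz": 0.085, "ax": 0.0, "ay": 0.0, "az": 0.0}]' --squeeze 15

```text
time: 63.85
tcp_pos: [541.3, -243.0, 35.5]
tool_rot: [[-0.149, 0.989, 0.0], [0.989, 0.149, -0.0], [-0.0, 0.0, -1.0]]
ft_force: [1.5, 0.2, 0.5]
finger_gap: 0.574
```

servo_tool --commands '[{"claw": -1.0, "tx": 0.0, "ty": 0.0, "tz": 0.0, "ax": 0.0, "ay": 0.0, "az": 0.0}, {"claw": -1.0, "tx": 0.0, "ty": 0.0, "tz": 0.0, "ax": 0.0, "ay": 0.0, "az": 0.0}, {"claw": -1.0, "tx": 0.0, "ty": 0.0, "tz": 0.0, "ax": 0.0, "ay": 0.0, "az": 0.0}, {"claw": -1.0, "tx": 0.0, "ty": 0.0, "tz": 0.0, "ax": 0.0, "ay": 0.0, "az": 0.0}, {"claw": -1.0, "tx": 0.0, "ty": 0.0, "tz": 0.0, "ax": 0.0, "ay": 0.0, "az": 0.0}, {"claw": -1.0, "tx": 0.0, "ty": 0.0, "tz": 0.0, "ax": 0.0, "ay": 0.0, "az": 0.0}, {"claw": -1.0, "tx": 0.0, "ty": 0.0, "tz": 0.0, "ax": 0.0, "ay": 0.0, "az": 0.0}, {"claw": -1.0, "tx": 0.0, "ty": 0.0, "tz": 0.0, "ax": 0.0, "ay": 0.0, "az": 0.0}, {"claw": -1.0, "tx": 0.0, "ty": 0.0, "tz": 0.0, "ax": 0.0, "ay": 0.0, "az": 0.0}, {"claw": -1.0, "tx": 0.0, "ty": 0.0, "tz": 0.0, "ax": 0.0, "ay": 0.0, "az": 0.0}]'

```text
time: 65.1
tcp_pos: [541.3, -242.8, 35.3]
tool_rot: [[-0.149, 0.989, 0.0], [0.989, 0.149, 0.0], [0.0, 0.0, -1.0]]
ft_force: [0.2, 0.9, -1.0]
finger_gap: 0.391
```

servo_tool --commands '[{"claw": -1.0, "tx": 0.0, "ty": 0.0, "tz": -0.01, "ax": 0.0, "ay": 0.0, "az": 0.0}, {"claw": -1.0, "tx": 0.0, "ty": 0.0, "tz": -0.03, "ax": 0.0, "ay": 0.0, "az": 0.0}, {"claw": -1.0, "tx": 0.0, "ty": 0.0, "tz": -0.055, "ax": 0.0, "ay": 0.0, "az": 0.0}, {"claw": -1.0, "tx": 0.0, "ty": 0.0, "tz": -0.08, "ax": 0.0, "ay": 0.0, "az": 0.0}, {"claw": -1.0, "tx": 0.0, "ty": 0.0, "tz": -0.11, "ax": 0.0, "ay": 0.0, "az": 0.0}, {"claw": -1.0, "tx": 0.0, "ty": 0.0, "tz": -0.14, "ax": 0.0, "ay": 0.0, "az": 0.0}, {"claw": -1.0, "tx": 0.0, "ty": 0.0, "tz": -0.16, "ax": 0.0, "ay": 0.0, "az": 0.0}, {"claw": -1.0, "tx": 0.0, "ty": 0.0, "tz": -0.175, "ax": 0.0, "ay": 0.0, "az": 0.0}, {"claw": -1.0, "tx": 0.0, "ty": 0.0, "tz": -0.175, "ax": 0.0, "ay": 0.0, "az": 0.0}, {"claw": -1.0, "tx": 0.0, "ty": 0.0, "tz": -0.175, "ax": 0.0, "ay": 0.0, "az": 0.0}]'

```text
time: 66.35
tcp_pos: [540.7, -242.7, 209.7]
tool_rot: [[-0.149, 0.989, -0.001], [0.989, 0.149, 0.0], [0.001, -0.001, -1.0]]
ft_force: [-1.0, -0.7, -1.3]
finger_gap: 0.391
```

```bash
python3 -c "
from h import *
go(571.5,243,209,98.6)
d=grab('scene');save(d,'s11.png',(150,80,260,200),5)"
```

```text
t 66.3 pos [ 540.7 -242.7  209.7] yaw 98.55 tiltxy [-0.06  0.02] F [-1.  -0.7 -1.3] gap 0.391 q [37. 17.]
 -> t[xyz] m [0.4758 0.1027 0.0009] az -0.0
```

View pics/s11.png

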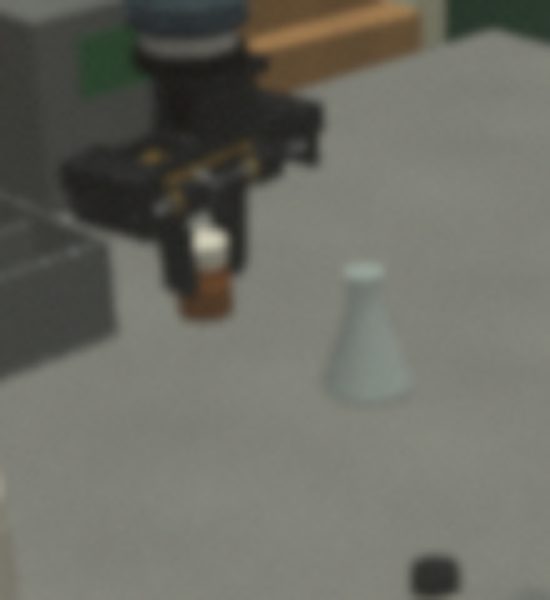

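servo_tool --commands '[{"claw": -1.0, "tx": 0.03, "ty": 0.006, "tz": 0.0, "ax": 0.0, "ay": 0.0, "az": 0.0}, {"claw": -1.0, "tx": 0.08, "ty": 0.017, "tz": 0.0, "ax": 0.0, "ay": 0.0, "az": 0.0}, {"claw": -1.0, "tx": 0.13, "ty": 0.028, "tz": 0.0, "ax": 0.0, "ay": 0.0, "az": 0.0}, {"claw": -1.0, "tx": 0.18, "ty": 0.039, "tz": 0.0, "ax": 0.0, "ay": 0.0, "az": 0.0}, {"claw": -1.0, "tx": 0.23, "ty": 0.05, "tz": 0.0, "ax": 0.0, "ay": 0.0, "az": 0.0}, {"claw": -1.0, "tx": 0.28, "ty": 0.061, "tz": 0.0, "ax": 0.0, "ay": 0.0, "az": 0.0}, {"claw": -1.0, "tx": 0.33, "ty": 0.072, "tz": 0.0, "ax": 0.0, "ay": 0.0, "az": 0.0}, {"claw": -1.0, "tx": 0.38, "ty": 0.083, "tz": 0.0, "ax": 0.0, "ay": 0.0, "az": 0.0}, {"claw": -1.0, "tx": 0.43, "ty": 0.094, "tz": 0.0, "ax": 0.0, "ay": 0.0, "az": 0.0}, {"claw": -1.0, "tx": 0.46, "ty": 0.1, "tz": 0.0, "ax": 0.0, "ay": 0.0, "az": 0.0}]'

```text
time: 67.65
tcp_pos: [570.6, 230.2, 209.3]
tool_rot: [[-0.152, 0.988, -0.002], [0.988, 0.152, 0.001], [0.001, -0.002, -1.0]]
ft_force: [-0.2, -0.4, -0.9]
finger_gap: 0.393
```

servo_tool --commands '[{"claw": -1.0, "tx": 0.008, "ty": 0.001, "tz": 0.0, "ax": 0.0, "ay": 0.0, "az": 0.0}, {"claw": -1.0, "tx": 0.016, "ty": 0.003, "tz": 0.0, "ax": 0.0, "ay": 0.0, "az": 0.0}, {"claw": -1.0, "tx": 0.016, "ty": 0.003, "tz": 0.0, "ax": 0.0, "ay": 0.0, "az": 0.0}, {"claw": -1.0, "tx": 0.016, "ty": 0.003, "tz": 0.0, "ax": 0.0, "ay": 0.0, "az": 0.0}, {"claw": -1.0, "tx": 0.016, "ty": 0.003, "tz": 0.0, "ax": 0.0, "ay": 0.0, "az": 0.0}, {"claw": -1.0, "tx": 0.016, "ty": 0.003, "tz": 0.0, "ax": 0.0, "ay": 0.0, "az": 0.0}, {"claw": -1.0, "tx": 0.016, "ty": 0.003, "tz": 0.0, "ax": 0.0, "ay": 0.0, "az": 0.0}, {"claw": -1.0, "tx": 0.016, "ty": 0.003, "tz": 0.0, "ax": 0.0, "ay": 0.0, "az": 0.0}, {"claw": -1.0, "tx": 0.016, "ty": 0.003, "tz": 0.0, "ax": 0.0, "ay": 0.0, "az": 0.0}, {"claw": -1.0, "tx": 0.016, "ty": 0.003, "tz": 0.0, "ax": 0.0, "ay": 0.0, "az": 0.0}]'

```text
time: 68.9
tcp_pos: [572.3, 243.2, 210.3]
tool_rot: [[-0.149, 0.989, -0.0], [0.989, 0.149, -0.0], [-0.0, -0.0, -1.0]]
ft_force: [0.3, 0.1, -1.1]
finger_gap: 0.39
```

```bash
python3 -c "
from h import *
go(571.5,243,162,98.6)
d=grab('scene');blob(d,572,243,30,165,190)"
```

```text
t 68.9 pos [572.3 243.2 210.3] yaw 98.56 tiltxy [-0. -0.] F [ 0.3  0.1 -1.1] gap 0.39 q [ -8. -32.]
 -> t[xyz] m [-0.0001 -0.0008  0.0483] az -0.0
blob 54 [584.1 246.7] [14.1 35. ] 36.2 mean [585.4 247.3 184. ] zmed 184.9
```

servo_tool --commands '[{"claw": -1.0, "tx": 0.0, "ty": 0.0, "tz": 0.01, "ax": 0.0, "ay": 0.0, "az": 0.0}, {"claw": -1.0, "tx": 0.0, "ty": 0.0, "tz": 0.02, "ax": 0.0, "ay": 0.0, "az": 0.0}, {"claw": -1.0, "tx": 0.0, "ty": 0.0, "tz": 0.03, "ax": 0.0, "ay": 0.0, "az": 0.0}, {"claw": -1.0, "tx": 0.0, "ty": 0.0, "tz": 0.036, "ax": 0.0, "ay": 0.0, "az": 0.0}, {"claw": -1.0, "tx": 0.0, "ty": 0.0, "tz": 0.041, "ax": 0.0, "ay": 0.0, "az": 0.0}, {"claw": -1.0, "tx": 0.0, "ty": 0.0, "tz": 0.044, "ax": 0.0, "ay": 0.0, "az": 0.0}, {"claw": -1.0, "tx": 0.0, "ty": 0.0, "tz": 0.046, "ax": 0.0, "ay": 0.0, "az": 0.0}, {"claw": -1.0, "tx": 0.0, "ty": 0.0, "tz": 0.048, "ax": 0.0, "ay": 0.0, "az": 0.0}, {"claw": -1.0, "tx": 0.0, "ty": 0.0, "tz": 0.048, "ax": 0.0, "ay": 0.0, "az": 0.0}, {"claw": -1.0, "tx": 0.0, "ty": 0.0, "tz": 0.048, "ax": 0.0, "ay": 0.0, "az": 0.0}]'

```text
time: 70.2
tcp_pos: [572.4, 243.2, 162.4]
tool_rot: [[-0.149, 0.989, 0.0], [0.989, 0.149, 0.0], [0.0, 0.0, -1.0]]
ft_force: [-0.1, 0.1, -1.6]
finger_gap: 0.39
```

Just above the floor; lower 0.7 mm, release and rise straight up.

servo_tool --commands '[{"claw": -1.0, "tx": 0.0, "ty": 0.0, "tz": 0.0007, "ax": 0.0, "ay": 0.0, "az": 0.0}, {"claw": -1.0, "tx": 0.0, "ty": 0.0, "tz": 0.0007, "ax": 0.0, "ay": 0.0, "az": 0.0}, {"claw": 0.0, "tx": 0.0, "ty": 0.0, "tz": 0.0007, "ax": 0.0, "ay": 0.0, "az": 0.0}, {"claw": 0.6, "tx": 0.0, "ty": 0.0, "tz": 0.0007, "ax": 0.0, "ay": 0.0, "az": 0.0}, {"claw": 1.0, "tx": 0.0, "ty": 0.0, "tz": 0.0007, "ax": 0.0, "ay": 0.0, "az": 0.0}, {"claw": 1.0, "tx": 0.0, "ty": 0.0, "tz": 0.0007, "ax": 0.0, "ay": 0.0, "az": 0.0}, {"claw": 1.0, "tx": 0.0, "ty": 0.0, "tz": -0.02, "ax": 0.0, "ay": 0.0, "az": 0.0}, {"claw": 1.0, "tx": 0.0, "ty": 0.0, "tz": -0.05, "ax": 0.0, "ay": 0.0, "az": 0.0}, {"claw": 1.0, "tx": 0.0, "ty": 0.0, "tz": -0.08, "ax": 0.0, "ay": 0.0, "az": 0.0}, {"claw": 1.0, "tx": 0.0, "ty": 0.0, "tz": -0.08, "ax": 0.0, "ay": 0.0, "az": 0.0}]'

```text
time: 71.45
tcp_pos: [573.9, 244.3, 246.2]
tool_rot: [[-0.149, 0.989, 0.006], [0.989, 0.149, 0.003], [0.002, 0.006, -1.0]]
ft_force: [0.3, -0.0, 0.4]
finger_gap: 1.001
```

servo_tool --commands '[{"claw": 1.0, "tx": -0.03, "ty": 0.0, "tz": 0.0, "ax": 0.0, "ay": 0.0, "az": 0.0}, {"claw": 1.0, "tx": -0.08, "ty": 0.0, "tz": 0.0, "ax": 0.0, "ay": 0.0, "az": 0.0}, {"claw": 1.0, "tx": -0.13, "ty": 0.0, "tz": 0.0, "ax": 0.0, "ay": 0.0, "az": 0.0}, {"claw": 1.0, "tx": -0.18, "ty": 0.0, "tz": 0.0, "ax": 0.0, "ay": 0.0, "az": 0.0}, {"claw": 1.0, "tx": -0.23, "ty": 0.0, "tz": 0.0, "ax": 0.0, "ay": 0.0, "az": 0.0}, {"claw": 1.0, "tx": -0.27, "ty": 0.0, "tz": 0.0, "ax": 0.0, "ay": 0.0, "az": 0.0}, {"claw": 1.0, "tx": -0.3, "ty": 0.0, "tz": 0.0, "ax": 0.0, "ay": 0.0, "az": 0.0}, {"claw": 1.0, "tx": -0.3, "ty": 0.0, "tz": 0.0, "ax": 0.0, "ay": 0.0, "az": 0.0}, {"claw": 1.0, "tx": -0.3, "ty": 0.0, "tz": 0.0, "ax": 0.0, "ay": 0.0, "az": 0.0}, {"claw": 1.0, "tx": -0.3, "ty": 0.0, "tz": 0.0, "ax": 0.0, "ay": 0.0, "az": 0.0}]'

```text
time: 72.7
tcp_pos: [616.7, -51.5, 242.3]
tool_rot: [[-0.151, 0.988, -0.0], [0.988, 0.151, 0.001], [0.001, -0.0, -1.0]]
ft_force: [0.0, -1.0, 0.5]
finger_gap: 1.001
```

```bash
python3 -c "
from h import *
a=grab('top'); stack(a,141,157); blob(a,572,243,40,172,192)
blob(a,400,205,22,124,140)
d=grab('scene');blob(d,572,243,40,160,190);blob(d,400,205,22,120,131);blob(d,400,205,22,82,95)
for n,p in dict(salt=(540,-29,30,45,70),beaker=(828,-72,60,60,95),reag=(745,-277,40,140,180),flask=(305,-333,45,60,115)).items(): print(n); blob(a,*p)
A=cv2.resize(d['frame'][130:290,180:350],None,fx=2.35,fy=2.35); B=cv2.resize(a['frame'][110:290,120:400],None,fx=1.4,fy=1.4)
h=max(A.shape[0],B.shape[0]); im=np.zeros((h,A.shape[1]+B.shape[1],3),np.uint8); im[:A.shape[0],:A.shape[1]]=A; im[:B.shape[0],A.shape[1]:]=B
cv2.imwrite('pics/end.png',im[:,:,::-1])"
```

```text
stack 154 [145.5 147.7 152.4] (array([571.59356224, 244.93240337]), np.float64(6.950064659118653), (104.91869354248047, 62.178253173828125))
blob 103 [572.3 242.6] [31.4 34.5] 1.0 mean [572.3 242.3 181.5] zmed 181.5
blob 42 [400.5 205.5] [20.3 21.8] 45.5 mean [400.4 205.5 132.4] zmed 132.4
blob 148 [574.3 240.6] [39.  32.9] 2.6 mean [579.  243.3 176.4] zmed 179.8
blob 27 [405.9 206.6] [15.1 23.9] 31.8 mean [407.8 206.9 125.2] zmed 124.8
blob 29 [409.3 205.5] [13.4 24.9] 11.6 mean [408.  206.8  88.4] zmed 89.1
salt
blob 76 [539.  -28.1] [30.9 30.4] 0.7 mean [538.6 -29.4  60. ] zmed 60.3
beaker
blob 116 [813.3 -65.5] [58.2 68.5] 0.4 mean [822.4 -68.5  78.2] zmed 81.8
reag
blob 146 [ 747.  -277.1] [36.1 37.4] 2.2 mean [ 745.7 -274.8  165.7] zmed 169.2
flask
blob 114 [ 305.7 -337.6] [28.  34.8] 87.9 mean [ 306.8 -335.2   93.1] zmed 101.8
```

View pics/end.png

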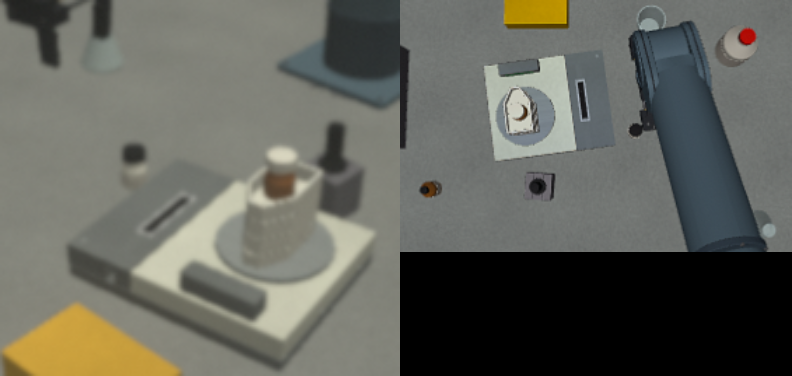

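The final view shows the jar standing upright in the top tray, with its top at 181.5 mm as expected. The trays are stacked straight, the probe is in its stand, and the bystanders are where they were.

```bash
python3 -c "
from rig import env
print(env.job_done())"
```

```text
the job is handed in; nothing more can be done
None
```

The job is done and handed in at about 73 s of robot time. No verdict was reported, so the results below are my own last checks.

- **Trays:** all three loose trays found in the pictures are nested on the balance tray, spout over spout. The top rim measured about 148 mm, as expected for three trays. The camera put the stack about 2.5 mm off the nest point, within the 10 mm limit.
- **Tare key:** the probe tip dropped into the hole about 20 mm from the slot's middle, towards +x. I pressed until the force rose to 11 N at the stop, about 20 mm below the slot floor, so the key should be fully down. The joint's value can't be read directly.
- **Probe:** it is back upright in its stand, with its axis within about 1 mm of the stand's centre. The handle top measured 132 to 133 mm, as at the start.
- **Jar:** it stands upright on the top tray's floor near the middle, with its top at 181.5 mm as expected.
- **Bystanders:** the salt jar, reagent bottle, flask and beaker are where they were, by measurement. The dropper bottle I only checked by eye.

- **Sliding the probe:** dragging the tip along the slot pressed too hard (24 N down, 16 N of drag). I switched to lifting it and setting it down every 5 mm.
- **Slot position:** the two cameras disagreed by about 4 mm across the slot. I used the top view, and the tip went in cleanly.

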